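# Mix and load the concentrate jars, then bar the bay

### The arm

A 6-joint arm with a two-finger parallel gripper is mounted at the origin on the work surface. World frame = base frame: x ahead of the robot, y to its left, z up, the work surface at z = 0. Lengths are in m, angles in rad, forces in N, time in s.
With the tool pointing down it reaches from about 0.3 to 0.775 m from the base axis. Payload 14.6 kg.
Tool frame: the origin (TCP) lies on the centre line of the jaws, within the pads' length; the fingertips stand 19 mm ahead of it and the grasp point (between the pads) is the TCP; z points along the fingers, y is the line along which they close (so a half turn about z gives the same grasp; the last joint's range is limited). The gripper opens to 94 mm and grips with 3 to 60 N. Pads are 16 mm wide; open, the fingers measure 119 mm over their backs; the gripper's body (75 mm by 177 mm) begins 78 mm behind the grasp point.
Start: joints at [1.268, 0.3, 1.521, -0, 1.321, -0.067], TCP at [0.128, 0.535, 0.224] pointing down, gripper open.
Joint ranges: [-3.03, 3.03], [-0.79, 2.21], [0.23, 2.52], [-1.04, 4.18], [0, 3.07], [-2.55, 2.55]. Speed limits (rad/s): [2.22, 2.22, 2.57, 3.14, 3.14, 3.14].

### API

Orientations are given as [roll, pitch, yaw] about the fixed x, y, z axes, in that order (R = Rz(yaw) Ry(pitch) Rx(roll)).
In Python, from station import get_obs, camera, workorder gives the robot as it stands.
- The arm moves only by the tool play_rows, never from a script. Its argument "motion" is a list that holds one entry, the list of rows, each a list of 7 numbers: the shift along the tool's x, y, z as a fraction of full scale, then the turn, a rotation vector about the tool's x, y, z as a fraction of full scale, then the opening, from -1 (shut) to 1 (fully open). In form: [[[x, y, z, ax, ay, az, grip], ...]]. A call has 1 to 10 rows; each row is the pose to reach, as a shift and turn from the pose commanded when the call began, along the tool's axes at that moment, turning the shorter way round; what a row does not reach only later rows make up. Full scale, the value 1, is 0.25 m for a shift and 2 pi rad for a turn. A row lasts 1/10 s, in which the tool goes at most 50 mm and 8.59 degrees, less where a joint would pass 70% of its speed; a pose out of reach is approached as far as the arm can. A call with a number of a shift or a turn outside -1 to 1 is refused whole. A call with a gripper value outside its range is refused whole. The fingers move at their own pace and stop on an object; "grip_force" is the grip in N (left out, the last holds). Time passes only in rows, so rows that repeat a pose let the fingers close. It gives the time, the measured TCP pose, the force, the opening and the grip force at its end, in the units of the state.
- get_obs(): the state, without advancing time (a new reading comes with each control period).
- camera(name): name is "side" or "top" or "wrist"; returns a dict with "frame" (384x512x3 uint8, red, green, blue), "z_map" (384x512 float32, m along the optical axis (not along the pixel's ray), 0 where there is no reading), "camera_matrix" (3x3 intrinsics, pixels), "T" (4x4, takes a point from camera to world coordinates); the wrist camera has in their place "T_tool_cam" (4x4, takes a point from camera to tool coordinates, whose origin is the TCP and whose axes are the flange's). Camera axes: x right, y up, looking along -z (the intrinsics and any distortion apply to the point x, -y, -z); pixel columns grow to the right and rows downward; lengths in m; the calibration is good to about 2 mm. A picture is of the moment at which its call begins: read the wrist's pose just before it.
- workorder.hand_in(): hands the job in; it is judged then, once.
The state is a dict: "time_s": time; "qpos": joint angles; "joint_vel": joint speeds; "tau": joint torques, N m; "ee_pos": TCP position; "eef_rot": TCP orientation; "force": force on the tool from outside, world axes, zero at the start; "moment": the same for the moment, N m; "grip_width": finger opening in m; "grip_force": force on a finger pad.
Only numpy, scipy, OpenCV 4.12 (cv2) and the standard library are available. Lean on these libraries where they do the work, as an engineer would, in place of code of your own. Each camera call takes 0.05 s, during which the arm holds its last target. There are 200 camera calls.

### The job

Load the white canister bay with the sealed concentrate jars that stand on the service bench. First draw the bay's retaining bar fully back by its orange handle; then take the jars in the order red, yellow, green, blue (one of them may be missing): mix each by turning it upside down, cap downwards, and keeping it so while you count three seconds, then stand it upright inside the bay. When all the jars are in, and not before, slide the bar across the open front again until it is fully home in its keeper, and leave everything else on the bench where it is.

Things in the scene. Friction and masses are not known exactly. Their poses are not given: they have to be found in the camera images.
- bay: fixed white jar bay. Origin: middle of its underside, on the bench; x to its back, away from the robot, y to its left, z up. Steel floor 6 mm thick, x -105 to 100, y +-113 mm; holds four jars, e.g. at x 50 and -45, y +-50 mm. Back wall (inner face x 100) 70 mm tall, side walls (inner faces y +-113) 38 mm tall, front open. The bar, its track and keeper lie before the front, at x -122 mm
- jar_red: sealed white jar with red screw cap and red band; may be absent. Body: cylinder 60 mm across, 64 mm tall; cap 50 mm across above it; 84 mm tall in all; 0.2 to 0.35 kg, centre of mass about 35 mm up. Origin: centre of its underside; z runs up through the cap. Starts standing on the bench
- jar_yellow: sealed white jar with yellow screw cap and yellow band; may be absent. Body: cylinder 60 mm across, 64 mm tall; cap 50 mm across above it; 84 mm tall in all; 0.2 to 0.35 kg, centre of mass about 35 mm up. Origin: centre of its underside; z runs up through the cap. Starts standing on the bench
- jar_green: sealed white jar with green screw cap and green band; may be absent. Body: cylinder 60 mm across, 64 mm tall; cap 50 mm across above it; 84 mm tall in all; 0.2 to 0.35 kg, centre of mass about 35 mm up. Origin: centre of its underside; z runs up through the cap. Starts standing on the bench
- jar_blue: sealed white jar with blue screw cap and blue band; may be absent. Body: cylinder 60 mm across, 64 mm tall; cap 50 mm across above it; 84 mm tall in all; 0.2 to 0.35 kg, centre of mass about 35 mm up. Origin: centre of its underside; z runs up through the cap. Starts standing on the bench
- bar_handle (a point): centre of the bar's orange handle: upright plate 44 (bay x) by 16 (bay y) by 38 mm tall, 58 to 96 mm above the bench, this point 77 mm up, at bay x -122 mm, y -400 mm + joint value, right of the bay; pinch it from above on its two faces along bay y. The grey track under it: 40 mm wide, 53 mm tall, bay y -440 to -115 mm
- bar_tip (a point): left end of the retaining bar (round steel, 14 mm thick, axis 46 mm above the bench), 288 mm to the left of its handle
- keeper (a point): centre of the keeper's mouth, on the right face of the keeper block, at bay (-122, 119, 46) mm; the block is 34 mm square and 64 mm tall
- screwdriver: bystander, not to be disturbed: orange-handled screwdriver lying on the bench, 190 mm long
- spanner: bystander, not to be disturbed: steel spanner lying on the bench, 170 mm long
- valve_block: bystander, not to be disturbed: aluminium block 70 x 90 x 45 mm with two black solenoids, 75 mm tall in all
- seal_ring: bystander, not to be disturbed: black rubber ring lying flat, 90 mm across, 12 mm tall
- parts_dish: bystander, not to be disturbed: round steel dish 90 mm across, 32 mm tall
- filter_pack: bystander, not to be disturbed: cardboard pack 60 x 110 x 35 mm
- bar (a joint): slide of the retaining bar along the bay's +y axis, m: 0 = fully withdrawn to the right (front open), 0.24 = fully home against its stop, the tip then about 9 mm inside the keeper's mouth. It stays where it is left; sliding takes about 3 N plus 8 N per m/s
Not all that is in view belongs to the job. What is shaped like the jar_red but purple is not meant.

How it is judged:
By the outcome, as a careful person would: the job done as asked, in the order asked, and still so for the second after the job is handed in, with the robot touching nothing.
Of jar_red, jar_yellow, jar_green, jar_blue only 3 to 4 are there at a start; the rules pass over those that are not, and their reading is None.
At some moment in a run one of jar_red, jar_yellow, jar_green, jar_blue may be knocked a few centimetres aside while the robot is not near it.
It also fails if it takes over 210 s, if anything falls off the work surface, if the arm or the gripper's body presses on something with over 40 N, if the wrist force passes 120 N, or if a joint passes its speed limit or range.

## Working session

There is one attempt and no reset: what is moved stays moved. The work goes in short steps, Python scripts to look and compute and a tool call to move; the robot and the scene stay as the last step left them, time stands still between calls to the robot, and variables do not carry over. Pictures are saved under pics/ and viewed, at most 14 in all, crops included, and the job is handed in when it is done.

Besides the shell and the picture viewer there is one more tool, called after "Emit:" in YAML: its name, and indented under it one key for each argument. play_rows: Moves the arm, as the interface text tells. Its arguments: {"type":"object","properties":{"motion":{"type":"array"},"grip_force":{"type":"number"}},"required":["motion"]}

```bash
mkdir -p pics; ls; python3 - <<'E'
from station import get_obs,camera
import cv2,numpy as np
o=get_obs();print(o)
for n in("top","side"):
    c=camera(n);cv2.imwrite(f"pics/{n}0.png",c["frame"][:,:,::-1]);np.savez(f"{n}0.npz",**c);print(n,c["camera_matrix"].round(1).tolist(),c["T"].round(3).tolist())
E
```

```text
pics
{'time_s': 0.0, 'qpos': array([ 1.26840126e+00,  3.00434038e-01,  1.52158746e+00, -1.98207089e-05,
        1.32071533e+00, -6.65898501e-02]), 'joint_vel': array([-1.79071769e-03,  5.22725079e-04,  1.26410433e-05,  2.34827141e-04,
       -1.15018072e-03, -3.97294258e-04]), 'tau': array([-1.30446566e-03, -5.31778944e+01, -3.52747750e+01,  7.07415026e-02,
        2.43245781e-02, -9.58158012e-05]), 'ee_pos': array([0.1284224 , 0.53454179, 0.22390395]), 'eef_rot': array([-3.14044974e+00, -5.69780293e-05,  2.90579232e+00]), 'force': array([ 0.76848689,  0.43575192, -0.21353755]), 'moment': array([-0.00481027,  0.00400628, -0.01801634]), 'grip_force': 0.0, 'grip_width': 0.093531925891418}
top [[387.6, 0.0, 257.5], [0.0, 387.6, 194.6], [0.0, 0.0, 1.0]] [[-0.026, 0.996, -0.084, 0.483], [-1.0, -0.026, -0.0, -0.013], [-0.003, 0.083, 0.997, 1.251], [0.0, 0.0, 0.0, 1.0]]
side [[449.0, 0.0, 249.2], [0.0, 449.0, 197.0], [0.0, 0.0, 1.0]] [[0.874, 0.268, -0.405, -0.009], [-0.486, 0.505, -0.713, -1.004], [0.013, 0.82, 0.572, 0.869], [0.0, 0.0, 0.0, 1.0]]
```

View pics/top0.png

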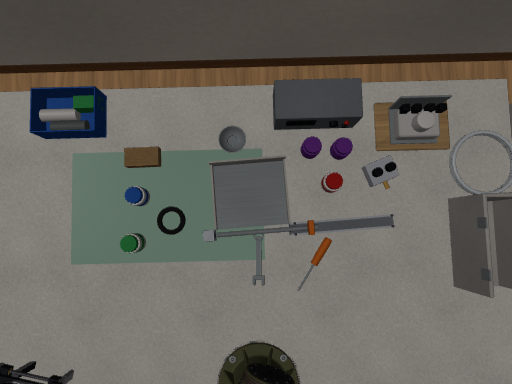

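View pics/side0.png

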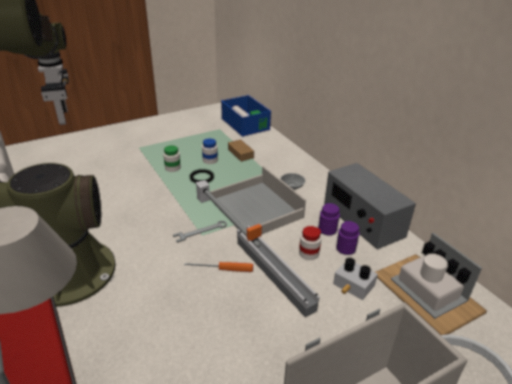

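Candidates in the top picture:
- **Red jar:** (333,182). The purple look-alikes at (311,148) and (341,148) are not meant.
- **Green jar:** (131,243). The green thing in the blue tray at (83,102) is not a jar.
- **Blue jar:** (136,196). The blue tray at (68,112) is not a jar.
- **Yellow jar:** none seen.
- **Orange handle:** (311,227). The screwdriver grip at (321,251) is not it.

The bar is home in the keeper at (208,236).

```bash
cat > h.py <<'E'
import numpy as np,cv2
def cloud(c,T=None):
    K=c["camera_matrix"];z=c["z_map"];T=c["T"] if T is None else T
    v,u=np.mgrid[:z.shape[0],:z.shape[1]]
    P=np.stack([(u-K[0,2])/K[0,0]*z,-(v-K[1,2])/K[1,1]*z,-z],-1)@T[:3,:3].T+T[:3,3]
    P[z==0]=np.nan
    return P
HUE=dict(red=(174,6),yellow=(22,34),green=(50,80),blue=(105,122))
def cmask(f,n,s=110,v=60):
    h=cv2.cvtColor(f,cv2.COLOR_RGB2HSV);a,b=HUE[n];H=h[...,0]
    m=((H>=a)&(H<=b)) if a<b else ((H>=a)|(H<=b))
    return m&(h[...,1]>s)&(h[...,2]>v)
def jars(c,T=None):
    P=cloud(c,T);out={}
    for n in HUE:
        m=(cmask(c["frame"],n)&(P[...,2]>.065)&(P[...,2]<.12)).astype(np.uint8)
        k,l,st,ce=cv2.connectedComponentsWithStats(m)
        for i in range(1,k):
            if st[i,4]>40:
                q=P[l==i];t=q[q[:,2]>np.nanmedian(q[:,2])-.006]
                out.setdefault(n,[]).append((ce[i].round(0).tolist(),int(st[i,4]),((t.min(0)+t.max(0))/2).round(4).tolist(),np.median(t,0).round(4).tolist()))
    return out
E
python3 - <<'E'
from h import *
for n in("top","side"):
    c=dict(np.load(n+"0.npz"));print(n)
    for k,v in jars(c).items():print(k,v)
    P=cloud(c);h=cv2.cvtColor(c["frame"],cv2.COLOR_RGB2HSV)
    o=(h[...,0]>4)&(h[...,0]<16)&(h[...,1]>180)&(P[...,2]>.085)&(P[...,2]<.11)&(P[...,1]>-.35)
    q=P[o];print("handle",len(q),q.min(0),q.max(0),np.median(q,0))
    if n=="top":
        u,v=np.meshgrid(range(512),range(384))
        for nm,lo,hi,box in(("keeper",.055,.075,(198,222,225,245)),("backwall",.058,.082,(205,292,150,170)),("bar",.043,.06,(216,290,222,240)),("track",.043,.062,(320,398,212,236)),("rw",.028,.05,(280,294,160,222)),("lw",.028,.05,(206,218,165,232))):
            m=(P[...,2]>lo)&(P[...,2]<hi)&(u>=box[0])&(u<=box[1])&(v>=box[2])&(v<=box[3]);q=P[m].astype(np.float32)
            r=cv2.minAreaRect(q[:,:2]);print(nm,len(q),np.array(r[0]).round(4),np.array(r[1]).round(4),round(r[2],2),q[:,2].mean().round(4))
c=cv2.imread("pics/top0.png");cv2.imwrite("pics/crop0.png",cv2.resize(c[130:270,190:410],None,fx=3.5,fy=3.5,interpolation=2))
E
```

```text
top
red [([334.0, 180.0], 218, [0.6178, -0.2453, 0.0843], [0.6187, -0.2448, 0.084])]
green [([83.0, 101.0], 143, [0.8906, 0.526, 0.0678], [0.8902, 0.5292, 0.0667]), ([128.0, 243.0], 205, [0.4445, 0.3807, 0.0844], [0.4455, 0.3796, 0.0845])]
blue [([63.0, 111.0], 263, [0.8606, 0.5802, 0.0903], [0.8413, 0.5812, 0.0898]), ([133.0, 195.0], 208, [0.5901, 0.3655, 0.0852], [0.5904, 0.3652, 0.0838])]
handle 76 [ 0.45853198 -0.17776275  0.08651192] [ 0.79807289 -0.14612247  0.10616298] [ 0.47912792 -0.16855841  0.09610192]Traceback (most recent call last):
  File "<stdin>", line 12, in <module>
cv2.error: OpenCV(4.12.0) /io/opencv/modules/imgproc/src/convhull.cpp:143: error: (-215:Assertion failed) total >= 0 && (depth == CV_32F || depth == CV_32S) in function 'convexHull'
```

```bash
python3 - <<'E'
from h import *
c=dict(np.load("top0.npz"));P=cloud(c)
u,v=np.meshgrid(range(512),range(384))
for nm,lo,hi,box in(("keeper",.055,.075,(198,222,225,245)),("backwall",.058,.082,(205,292,150,170)),("bar",.038,.065,(216,286,222,240)),("track",.043,.062,(320,398,212,236)),("rw",.028,.05,(280,296,160,222)),("lw",.028,.05,(206,218,165,228))):
    m=(P[...,2]>lo)&(P[...,2]<hi)&(u>=box[0])&(u<=box[1])&(v>=box[2])&(v<=box[3]);q=P[m].astype(np.float32)
    if len(q)<4: print(nm,len(q));continue
    r=cv2.minAreaRect(np.ascontiguousarray(q[:,:2]));print(nm,len(q),np.array(r[0]).round(4),np.array(r[1]).round(4),round(r[2],2),q[:,2].mean().round(4))
    l=cv2.fitLine(q[:,:2],cv2.DIST_HUBER,0,.01,.01).ravel();print(l.round(4))
c=cv2.imread("pics/top0.png");cv2.imwrite("pics/crop0.png",cv2.resize(c[130:270,190:410],None,fx=3.5,fy=3.5,interpolation=2))
E
```

```text
keeper 130 [0.4614 0.1286] [0.0576 0.0335] 89.29 0.0638
[ 0.1702 -0.9854  0.4619  0.1402]
backwall 200 [0.694  0.0175] [0.0075 0.2366] 3.34 0.0687
[ 0.0555 -0.9985  0.6939  0.0032]
bar 320 [0.4697 0.011 ] [0.0226 0.2175] 0.24 0.0515
[ 0.0539 -0.9985  0.4694  0.0089]
track 306 [ 0.4873 -0.3167] [0.0406 0.233 ] 2.9 0.0534
[ 0.1279 -0.9918  0.4836 -0.3202]
rw 141 [ 0.5936 -0.1034] [0.1977 0.0137] 5.6 0.0375
[ 0.9984  0.0567  0.591  -0.1035]
lw 146 [0.5831 0.128 ] [0.1994 0.0066] 3.18 0.0376
[0.9985 0.0547 0.5825 0.1276]
```

View pics/crop0.png

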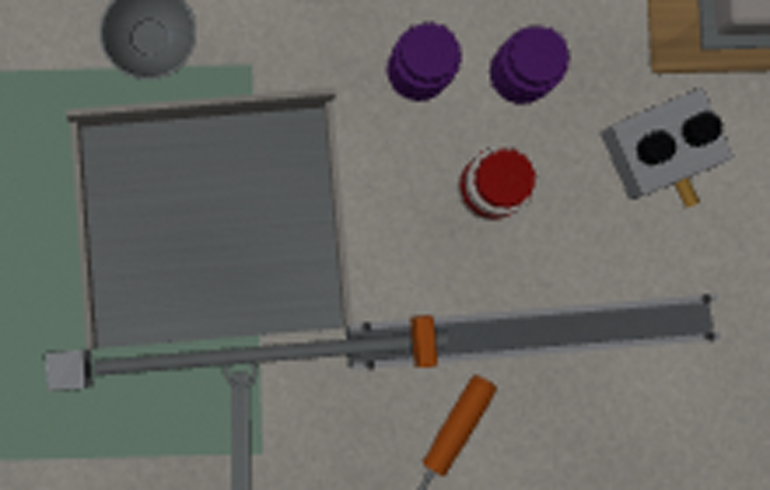

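```bash
cat >> h.py <<'E'
from scipy.spatial.transform import Rotation as R, Slerp
O=np.array([.5915,.0123,0]);YW=.055
def bay(x,y,z=0): return O+R.from_euler('z',YW).apply([x,y,z])
def down(yang): return R.from_euler('xyz',[np.pi,0,yang+np.pi/2])   # tool y along world angle
def plan(p,Rt,start=None,turn=None):
    "print the move calls (shift/turn fractions) from the present pose to p,Rt"
    if start is None:
        from station import get_obs
        o=get_obs();start=(o["ee_pos"],R.from_euler('xyz',o["eef_rot"]))
    p0,R0=start;p=np.array(p,float)
    rv=(R0.inv()*Rt).as_rotvec() if turn is None else np.array(turn)  # in tool axes
    d=p-p0;a=np.linalg.norm(rv);sh=R0.inv().apply(d)
    n=int(max(np.ceil(np.abs(d).max()/.24),np.ceil(np.linalg.norm(d)/.45),np.ceil(a/1.35),1))
    P,Q=p0,R0
    for i in range(1,n+1):
        Rn=R0*R.from_rotvec(rv*i/n);pn=p0+d*i/n
        s=Q.inv().apply(pn-P)/.25;t=(Q.inv()*Rn).as_rotvec()/(2*np.pi)
        rows=int(np.ceil(max(np.linalg.norm(pn-P)/.05,np.degrees(a/n)/8.59)))+1
        print(i,"/",n,"s",s.round(3).tolist(),"t",t.round(4).tolist(),"rows",rows);P,Q=pn,Rn
    return p,R0*R.from_rotvec(rv)
E
python3 - <<'E'
from h import *
t=bay(-.122,-.17)
s=plan([t[0],t[1],.2],down(-np.pi/2+YW),turn=[0,0,2.851]);print(t)
plan([t[0],t[1],.082],down(-np.pi/2+YW),start=s)
E
```

```text
1 / 3 s [-0.672, -0.797, 0.033] t [-0.0, -0.0, 0.1513] rows 8
2 / 3 s [-1.039, 0.084, 0.033] t [0.0, 0.0, 0.1513] rows 8
3 / 3 s [-0.536, 0.894, 0.033] t [0.0, -0.0, 0.1513] rows 8
[ 0.47902977 -0.16414956  0.        ]
1 / 1 s [0.0, -0.0, 0.472] t [0.0001, 0.0001, -0.0] rows 4
```

Emit:
play_rows:
  motion:
    - [[-0.672,-0.797,0,0,0,0.1513,1],[-0.672,-0.797,0,0,0,0.1513,1],[-0.672,-0.797,0,0,0,0.1513,1],[-0.672,-0.797,0,0,0,0.1513,1],[-0.672,-0.797,0,0,0,0.1513,1],[-0.672,-0.797,0,0,0,0.1513,1],[-0.672,-0.797,0,0,0,0.1513,1],[-0.672,-0.797,0,0,0,0.1513,1],[-0.672,-0.797,0,0,0,0.1513,1]]

```text
time_s: 1.0
ee_pos: [0.2452, 0.3018, 0.2243]
eef_rot: [-3.141, 0.0, 1.957]
force: [0.1, -0.7, 1.4]
grip_width: 0.0939
grip_force: 0.0
```

Emit:
play_rows:
  motion:
    - [[-0.98,0.084,0,0,0,0.1513,1],[-0.98,0.084,0,0,0,0.1513,1],[-0.98,0.084,0,0,0,0.1513,1],[-0.98,0.084,0,0,0,0.1513,1],[-0.98,0.084,0,0,0,0.1513,1],[-0.98,0.084,0,0,0,0.1513,1],[-0.98,0.084,0,0,0,0.1513,1],[-0.98,0.084,0,0,0,0.1513,1],[-0.98,0.084,0,0,0,0.1513,1]]

```text
time_s: 1.9
ee_pos: [0.3565, 0.0829, 0.2243]
eef_rot: [-3.141, 0.0, 1.008]
force: [0.8, 0.3, -0.6]
grip_width: 0.0937
grip_force: 0.0
```

```bash
cat > g.py <<'E'
from h import *
from station import get_obs
import json
def log():
    o=get_obs();open("log.jsonl","a").write(json.dumps([list(map(float,o[k])) for k in("qpos","ee_pos","eef_rot")])+"\n");return o
E
python3 - <<'E'
from g import *
o=log();print(o["time_s"],o["qpos"].round(3),o["ee_pos"],o["eef_rot"])
t=bay(-.122,-.17)
plan([t[0],t[1],.16],down(-np.pi/2+YW))
E
```

```text
1.9 [ 0.128 -0.126  1.984  0.     1.284  0.691] [0.3565441  0.08290265 0.22433524] [-3.14132000e+00  1.97781775e-04  1.00822507e+00]
1 / 2 s [-0.287, 0.471, 0.129] t [-0.0, 0.0, 0.0759] rows 5
2 / 2 s [-0.039, 0.55, 0.129] t [-0.0, 0.0, 0.0759] rows 5
```

Emit:
play_rows:
  motion:
    - [[-0.574,0.942,0.2,0,0,0.1518,1],[-0.574,0.942,0.2,0,0,0.1518,1],[-0.574,0.942,0.2,0,0,0.1518,1],[-0.574,0.942,0.2,0,0,0.1518,1],[-0.574,0.942,0.2,0,0,0.1518,1],[-0.574,0.942,0.2,0,0,0.1518,1],[-0.574,0.942,0.2,0,0,0.1518,1],[-0.574,0.942,0.2,0,0,0.1518,1],[-0.574,0.942,0.2,0,0,0.1518,1],[-0.574,0.942,0.2,0,0,0.1518,1]]

```text
time_s: 2.9
ee_pos: [0.4784, -0.1642, 0.1747]
eef_rot: [3.141, -0.0, 0.054]
force: [0.5, -0.1, 0.2]
grip_width: 0.0941
grip_force: 0.0
```

```bash
python3 - <<'E'
from g import *
from station import camera
o=log();print(o["time_s"],o["qpos"].round(3),o["ee_pos"],o["eef_rot"])
c=camera("wrist");np.savez("w0.npz",**c)
T=np.eye(4);T[:3,:3]=R.from_euler('xyz',o["eef_rot"]).as_matrix();T[:3,3]=o["ee_pos"]
print(c["T_tool_cam"].round(3).tolist())
P=cloud(c,T@c["T_tool_cam"]);h=cv2.cvtColor(c["frame"],cv2.COLOR_RGB2HSV)
m=(h[...,0]>4)&(h[...,0]<16)&(h[...,1]>150)&(P[...,2]>.085)&(P[...,2]<.108);q=P[m].astype(np.float32)
print(m.sum(),cv2.minAreaRect(np.ascontiguousarray(q[:,:2])),np.median(q,0))
hc=np.array(cv2.minAreaRect(np.ascontiguousarray(q[:,:2]))[0])
print("bayframe",R.from_euler('z',-YW).apply(np.r_[hc,0]-O))
plan([hc[0],hc[1],.082],down(-np.pi/2+YW))
E
```

```text
2.9 [-0.403  0.25   1.706  0.     1.186  1.114] [ 0.47843939 -0.16416273  0.17470193] [ 3.14142002e+00 -3.60968384e-04  5.41930188e-02]
[[0.001, 0.966, 0.259, 0.075], [1.0, -0.001, -0.001, -0.0], [-0.0, 0.259, -0.966, -0.159], [0.0, 0.0, 0.0, 1.0]]
1070 ((0.4787946045398712, -0.17028716206550598), (0.0431663952767849, 0.014894422143697739), 3.150707483291626) [ 0.48049912 -0.17002444  0.09465633]
bayframe [-0.1225722 -0.1761154  0.       ]
1 / 1 s [-0.0, 0.024, 0.371] t [0.0, -0.0001, -0.0002] rows 3
```

Emit:
play_rows:
  motion:
    - [[0,0.024,0.15,0,0,0,1],[0,0.024,0.3,0,0,0,1],[0,0.024,0.371,0,0,0,1],[0,0.024,0.371,0,0,0,-1],[0,0.024,0.371,0,0,0,-1],[0,0.024,0.371,0,0,0,-1],[0,0.024,0.371,0,0,0,-1],[0,0.024,0.371,0,0,0,-1],[0,0.024,0.371,0,0,0,-1],[0,0.024,0.371,0,0,0,-1]]
  grip_force: 30

```text
time_s: 3.95
ee_pos: [0.4787, -0.1709, 0.0819]
eef_rot: [3.141, -0.0, 0.051]
force: [-0.4, -0.2, -0.1]
grip_width: 0.0415
grip_force: 0.0
```

Emit:
play_rows:
  motion:
    - [[0,0.1,0,0,0,0,-1],[0,0.2,0,0,0,0,-1],[0,0.3,0,0,0,0,-1],[0,0.4,0,0,0,0,-1],[0,0.5,0,0,0,0,-1],[0,0.6,0,0,0,0,-1],[0,0.7,0,0,0,0,-1],[0,0.78,0,0,0,0,-1],[0,0.83,0,0,0,0,-1],[0,0.85,0,0,0,0,-1]]

```text
time_s: 4.95
ee_pos: [0.4903, -0.3837, 0.0817]
eef_rot: [-3.142, -0.002, 0.05]
force: [7.9, 3.8, -0.4]
grip_width: 0.0159
grip_force: 30.0
```

Emit:
play_rows:
  motion:
    - [[0,0.01,0,0,0,0,-1],[0,0.02,0,0,0,0,-1],[0,0.03,0,0,0,0,-1],[0,0.04,0,0,0,0,-1],[0,0.048,0,0,0,0,-1],[0,0.056,0,0,0,0,-1],[0,0.064,0,0,0,0,-1]]

```text
time_s: 5.65
ee_pos: [0.4909, -0.3947, 0.0816]
eef_rot: [-3.133, 0.001, 0.052]
force: [-1.3, 42.9, 18.2]
grip_width: 0.0162
grip_force: 30.0
```

```bash
python3 - <<'E'
from g import *
o=log();print(o["time_s"],o["qpos"].round(3),o["ee_pos"],o["eef_rot"],o["force"],R.from_euler('z',-YW).apply(o["ee_pos"]-O))
E
```

```text
5.65 [-0.737  0.62   1.405  0.006  1.123  0.779] [ 0.49094998 -0.39465828  0.08157149] [-3.13280631e+00  1.20836442e-03  5.21201003e-02] [-1.25962707 42.88805134 18.24680883] [-0.1227694  -0.40081545  0.08157149]
```

Emit:
play_rows:
  motion:
    - [[0,0.05,0,0,0,0,0],[0,0.05,0,0,0,0,0],[0,0.05,0,0,0,0,0],[0,0.05,-0.2,0,0,0,1],[0,0.05,-0.4,0,0,0,1],[0,0.05,-0.6,0,0,0,1],[0,0.05,-0.8,0,0,0,1],[0,0.05,-0.8,0,0,0,1]]

```text
time_s: 6.45
ee_pos: [0.492, -0.4126, 0.2895]
eef_rot: [3.133, -0.008, 0.051]
force: [0.5, -0.7, 0.9]
grip_width: 0.0838
grip_force: 0.0
```

```bash
python3 - <<'E'
from g import *
o=log();print(o["time_s"],o["qpos"].round(3),o["ee_pos"],o["eef_rot"])
plan(o["ee_pos"],R.from_euler('z',0)*R.from_rotvec(np.array([np.sin(.74),np.cos(.74),0])*-.8)*R.from_euler('xyz',o["eef_rot"]))
E
```

```text
6.45 [-0.755  0.471  1.138  0.     1.521  0.765] [ 0.49195242 -0.41255463  0.28953935] [ 3.13339068 -0.00792278  0.05078887]
1 / 1 s [0.0, 0.0, 0.0] t [-0.0905, 0.0895, 0.0] rows 7
```

Emit:
play_rows:
  motion:
    - [[0,0,0,-0.0905,0.0895,0,1],[0,0,0,-0.0905,0.0895,0,1],[0,0,0,-0.0905,0.0895,0,1],[0,0,0,-0.0905,0.0895,0,1],[0,0,0,-0.0905,0.0895,0,1],[0,0,0,-0.0905,0.0895,0,1],[0,0,0,-0.0905,0.0895,0,1]]

```text
time_s: 7.15
ee_pos: [0.4902, -0.4109, 0.2805]
eef_rot: [2.511, -0.528, 0.227]
force: [-0.2, -0.6, -0.7]
grip_width: 0.0939
grip_force: 0.0
```

```bash
python3 - <<'E'
from g import *
from scipy.optimize import least_squares
o=log();print(o["time_s"],o["qpos"].round(3),o["ee_pos"],o["eef_rot"])
open("log.jsonl","a").write(json.dumps([[1.26840126,.300434,1.521587,-2e-5,1.3207153,-.06658985],[.1284224,.53454179,.22390395],[-3.14044974,0,2.90579]])+"\n")
D=[json.loads(l) for l in open("log.jsonl")]
print([round(np.hypot(*d[1][:2]),3) for d in D])
src='''
def fk(q,p):
    a,h,b,L2,L3,c,d=p   # radial offset, height, lateral, upper, forearm, elbow offset, tool
    rz=lambda t:R.from_euler('z',t); ry=lambda t:R.from_euler('y',t)
    A=rz(q[0])*ry(q[1]);B=A*ry(q[2]);W=B*rz(q[3])*ry(q[4])*rz(q[5])
    x=rz(q[0]).apply([a,b,h])+A.apply([0,0,L2])+B.apply([c,0,L3])+W.apply([0,0,d])
    return x,W
'''
exec(src);open("g.py","a").write(src)
f=lambda p:np.concatenate([fk(q,p)[0]-np.array(e) for q,e,_ in D])
s=least_squares(f,[0,.35,.037,.4,.4,0,.25]);print(s.x.round(4),np.abs(s.fun).max())
for q,e,r in D: print((fk(q,s.x)[1].inv()*R.from_euler('xyz',r)).as_rotvec().round(3))
print(np.linalg.svd(s.jac)[1])
E
```

```text
7.15 [-0.761  0.116  1.791  0.035  0.436  0.734] [ 0.49015414 -0.41087873  0.28053084] [ 2.51100482 -0.52794198  0.22656412]
[np.float64(0.366), np.float64(0.506), np.float64(0.63), np.float64(0.642), np.float64(0.64), np.float64(0.55)]
[0.     0.2212 0.0366 0.4242 0.4475 0.0409 0.2516] 1.7634638369012912e-07
[-0.     0.     1.571]
[ 0.    -0.     1.571]
[-0.     0.     1.571]
[-0.     0.     1.571]
[0.    0.    1.571]
[ 0.    -0.     1.571]
[4.78281747 3.52023103 2.44949916 0.62536391 0.49821929 0.22397308
 0.20764883]
```

```bash
cat >> g.py <<'E'
from scipy.optimize import least_squares
KP=[0,.2212,.0366,.4242,.4475,.0409,.2516]
LO=np.array([-3.03,-.79,.23,-1.04,0,-2.55])+.05;HI=np.array([3.03,2.21,2.52,4.18,3.07,2.55])-.05
def tool(q): x,W=fk(q,KP);return x,W*R.from_euler('z',np.pi/2)
def horiz(phi,dep,flip=0):
    "tool z along azimuth phi, dep below horizontal, y horizontal; flip=1: rolled half a turn"
    z=np.array([np.cos(phi)*np.cos(dep),np.sin(phi)*np.cos(dep),-np.sin(dep)])
    y=np.array([-np.sin(phi),np.cos(phi),0])*(-1 if flip else 1)
    return R.from_matrix(np.stack([np.cross(y,z),y,z],1))
def ik(p,Rt,q0):
    f=lambda q:(lambda t:np.r_[(t[0]-p)*4,(t[1].inv()*Rt).as_rotvec()])(tool(q))
    s=least_squares(f,np.clip(q0,LO+1e-3,HI-1e-3),bounds=(LO,HI),max_nfev=60);return s.x,np.abs(s.fun).max()
E
python3 - <<'E'
from g import *
q0=np.array(get_obs()["qpos"])
T=dict(red=(.618,-.245,.05),green=(.4445,.381,.05),blue=(.59,.3655,.05),BR=(*bay(.05,-.05)[:2],.058),BL=(*bay(.05,.05)[:2],.058),FM=(*bay(-.045,0)[:2],.058))
for n,p in T.items():
    az=np.arctan2(p[1],p[0])
    for dphi in (-90,-60,-30,0,30,60,90) if n in("red","green","blue") else (-30,-15,0,15,30):
        phi=(az if n in("red","green","blue") else YW)+np.radians(dphi);
        for fl in(0,1):
          for s4 in(0,1.57,3.14):
            for s6 in (-1.5,1.5):
                q,e=ik(np.array(p),horiz(phi,np.radians(25),fl),[az,.5,1.7,s4,1,s6])
                if e<1e-3: print(n,dphi,fl,q.round(2))
E
```

```text
red 0 0 [-0.46  0.63  2.    3.01  0.62  1.64]
red 0 0 [-0.46  0.63  2.    3.01  0.62  1.64]
red 0 0 [-0.46  0.63  2.    3.01  0.62  1.64]
red 0 1 [-0.46  0.63  2.    3.01  0.62 -1.5 ]
red 0 1 [-0.46  0.63  2.    3.01  0.62 -1.5 ]
red 0 1 [-0.46  0.63  2.    3.01  0.62 -1.5 ]
red 0 1 [-0.46  0.63  2.    3.01  0.62 -1.5 ]
red 0 1 [-0.46  0.63  2.    3.01  0.62 -1.5 ]
red 0 1 [-0.46  0.63  2.    3.01  0.62 -1.5 ]
red 30 0 [-0.69  0.68  1.88  1.95  0.81  2.17]
red 30 0 [-0.69  0.68  1.88  1.95  0.81  2.17]
red 30 0 [-0.69  0.68  1.88  1.95  0.81  2.17]
red 30 0 [-0.69  0.68  1.88  1.95  0.81  2.17]
red 30 1 [-0.69  0.68  1.88  1.95  0.81 -0.97]
red 30 1 [-0.69  0.68  1.88  1.95  0.81 -0.97]
red 30 1 [-0.69  0.68  1.88  1.95  0.81 -0.97]
red 30 1 [-0.69  0.68  1.88  1.95  0.81 -0.97]
red 30 1 [-0.69  0.68  1.88  1.95  0.81 -0.97]
red 30 1 [-0.69  0.68  1.88  1.95  0.81 -0.97]
red 60 0 [-0.78  0.82  1.58  1.34  1.18  2.39]
red 60 0 [-0.78  0.82  1.58  1.34  1.18  2.39]
red 60 0 [-0.78  0.82  1.58  1.34  1.18  2.39]
red 60 0 [-0.78  0.82  1.58  1.34  1.18  2.39]
red 60 1 [-0.78  0.82  1.58 
[... 9515 characters left out ...]
.83 -1.27]
FM 15 1 [-0.29  0.5   2.26  2.37  0.83 -1.27]
FM 15 1 [-0.29  0.5   2.26  2.37  0.83 -1.27]
FM 15 1 [-0.29  0.5   2.26  2.37  0.83 -1.27]
FM 15 1 [-0.29  0.5   2.26  2.37  0.83 -1.27]
FM 15 1 [-0.29  0.5   2.26  2.37  0.83 -1.27]
FM 30 0 [-0.41  0.54  2.16  1.91  0.93  2.03]
FM 30 0 [-0.41  0.54  2.16  1.91  0.93  2.03]
FM 30 0 [-0.41  0.54  2.16  1.91  0.93  2.03]
FM 30 0 [-0.41  0.54  2.16  1.91  0.93  2.03]
FM 30 1 [-0.41  0.54  2.16  1.91  0.93 -1.11]
FM 30 1 [-0.41  0.54  2.16  1.91  0.93 -1.11]
FM 30 1 [-0.41  0.54  2.16  1.91  0.93 -1.11]
FM 30 1 [-0.41  0.54  2.16  1.91  0.93 -1.11]
FM 30 1 [-0.41  0.54  2.16  1.91  0.93 -1.11]
FM 30 1 [-0.41  0.54  2.16  1.91  0.93 -1.11]
```

```bash
cat >> g.py <<'E'
def trace(q,wps,N=12,v=0):
    "wps: list of (pos,rotvec in tool frame at segment start); joint continuity check"
    mj=0;m5=9;me=0
    for p,rv in wps:
        x0,R0=tool(q)
        for i in range(1,N+1):
            n,e=ik(x0+(np.array(p)-x0)*i/N,R0*R.from_rotvec(np.array(rv)*i/N),q)
            mj=max(mj,np.abs(n-q).max());me=max(me,e);q=n;m5=min(m5,q[4])
        if v: print("   ",q.round(2))
    return q,round(mj,2),round(m5,2),round(me,4)
def rel(q,Rt): return (tool(q)[1].inv()*Rt).as_rotvec()
def flipseg(p,phi,Rt,sgn,k=3):
    out=[];Q=Rt
    for i in range(k):
        N=R.from_rotvec(np.array([np.cos(phi),np.sin(phi),0])*sgn*np.pi/k)*Q
        out.append((p,(Q.inv()*N).as_rotvec()));Q=N
    return out
E
python3 - <<'E'
from g import *
q0=np.array(get_obs()["qpos"]);A=np.radians(30);az=np.arctan2(-.245,.618)
for d in(15,30,45):
  for fl in(0,1):
    phi=az+np.radians(d);Rt=horiz(phi,A,fl)
    q,*r=trace(q0,[((.618,-.245,.2),rel(q0,Rt))]);
    print(d,fl,"pre",q.round(2),r)
    if r[2]<.002:
      for hp in((.55,-.2,.4),(.6,-.1,.4),(.5,-.1,.45)):
        q1,*r1=trace(q,[(hp,[0,0,0])])
        for s in(-1,1):
          q2,*r2=trace(q1,flipseg(hp,phi,Rt,s),8)
          if r2[2]<.002:print("   ",hp,s,r1,q2.round(2),r2)
E
```

```text
15 0 pre [-0.48  0.26  1.84  0.76  0.24 -2.5 ] [np.float64(1.77), np.float64(0.05), np.float64(0.1656)]
15 1 pre [-0.58  0.29  1.92  1.74  0.4  -0.43] [np.float64(0.17), np.float64(0.33), np.float64(0.0)]
    (0.55, -0.2, 0.4) 1 [np.float64(0.1), np.float64(0.4), np.float64(0.0)] [-0.58  0.25  2.16  2.74  1.42  1.88] [np.float64(0.1), np.float64(0.64), np.float64(0.0)]
    (0.6, -0.1, 0.4) 1 [np.float64(0.15), np.float64(0.31), np.float64(0.0)] [-0.29  0.27  2.12  2.99  1.35  1.69] [np.float64(0.22), np.float64(0.44), np.float64(0.0)]
    (0.5, -0.1, 0.45) 1 [np.float64(0.15), np.float64(0.37), np.float64(0.0)] [-0.38 -0.06  2.33  2.9   1.25  1.78] [np.float64(0.17), np.float64(0.64), np.float64(0.0)]
30 0 pre [-0.5   0.28  1.74  0.65  0.47 -2.5 ] [np.float64(1.31), np.float64(0.08), np.float64(0.2695)]
30 1 pre [-0.68  0.35  1.84  1.47  0.69 -0.36] [np.float64(0.14), np.float64(0.43), np.float64(0.0)]
    (0.55, -0.2, 0.4) 1 [np.float64(0.05), np.float64(0.7), np.float64(0.0)] [-0.7   0.3   2.08  2.44  1.53  2.11] [np.float64(0.09), np.float64(0.94), np.float64(0.0)]
    (0.6, -0.1,
[... 335 characters left out ...]
0.51  0.32  1.62  0.57  0.69 -2.5 ] [np.float64(1.47), np.float64(0.11), np.float64(0.3664)]
45 1 pre [-0.74  0.44  1.71  1.3   0.96 -0.38] [np.float64(0.18), np.float64(0.45), np.float64(0.0)]
    (0.55, -0.2, 0.4) 1 [np.float64(0.04), np.float64(0.97), np.float64(0.0)] [-0.77  0.38  1.96  2.21  1.68  2.3 ] [np.float64(0.1), np.float64(1.22), np.float64(0.0)]
    (0.6, -0.1, 0.4) 1 [np.float64(0.05), np.float64(0.93), np.float64(0.0)] [-0.52  0.36  1.99  2.38  1.55  2.18] [np.float64(0.09), np.float64(1.01), np.float64(0.0)]
    (0.5, -0.1, 0.45) 1 [np.float64(0.06), np.float64(0.97), np.float64(0.0)] [-0.66  0.08  2.19  2.28  1.57  2.3 ] [np.float64(0.1), np.float64(1.19), np.float64(0.0)]
```

```bash
python3 - <<'E'
from g import *
from station import camera
j=jars(camera("top"));print({k:[x[2] for x in v] for k,v in j.items()})
p=j["red"][0][2];plan([p[0],p[1],.16],horiz(.146,np.pi/6,1))
E
```

```text
{'red': [[0.6177, -0.2454, 0.0845]], 'green': [[0.8903, 0.5269, 0.0688], [0.4444, 0.3795, 0.0853]], 'blue': [[0.8601, 0.5802, 0.0907], [0.5914, 0.364, 0.0845]]}
1 / 1 s [0.312, -0.869, 0.287] t [0.0888, 0.0768, 0.0347] rows 7
```

Emit:
play_rows:
  motion:
    - [[0.08,-0.22,0.07,0.0222,0.0192,0.0087,1],[0.16,-0.44,0.14,0.0444,0.0384,0.0174,1],[0.24,-0.65,0.21,0.0666,0.0576,0.026,1],[0.312,-0.869,0.287,0.0888,0.0768,0.0347,1],[0.312,-0.869,0.287,0.0888,0.0768,0.0347,1],[0.312,-0.869,0.287,0.0888,0.0768,0.0347,1],[0.312,-0.869,0.287,0.0888,0.0768,0.0347,1],[0.312,-0.869,0.287,0.0888,0.0768,0.0347,1],[0.312,-0.869,0.287,0.0888,0.0768,0.0347,1]]

```text
time_s: 8.1
ee_pos: [0.618, -0.2464, 0.1597]
eef_rot: [3.138, -1.046, 0.15]
force: [0.7, -0.1, 0.9]
grip_width: 0.0942
grip_force: 0.0
```

```bash
cat >> g.py <<'E'
def look(png=None,retW=0):
    from station import camera
    o=get_obs();c=camera("wrist")
    T=np.eye(4);T[:3,:3]=R.from_euler('xyz',o["eef_rot"]).as_matrix();T[:3,3]=o["ee_pos"]
    W=T@c["T_tool_cam"]
    if png: cv2.imwrite("pics/"+png,c["frame"][:,:,::-1])
    return (c,W) if retW else {k:[x[1:3] for x in v] for k,v in jars(c,W).items()}
E
python3 - <<'E'
from g import *
o=get_obs();print(o["time_s"],o["qpos"].round(2),o["ee_pos"])
print(look("w1.png"));plan([.6178,-.2453,.052],horiz(.146,np.pi/6,1))
E
```

```text
8.1 [-0.68  0.42  1.85  1.57  0.69 -0.5 ] [ 0.61802149 -0.24639029  0.15974507]
{'red': [(187, [0.7944, -0.2894, 0.0866]), (1096, [0.6316, -0.2453, 0.0813]), (795, [0.5973, -0.2483, 0.0796])]}
1 / 1 s [-0.377, -0.007, 0.218] t [0.0003, 0.0001, 0.0005] rows 4
```

View pics/w1.png

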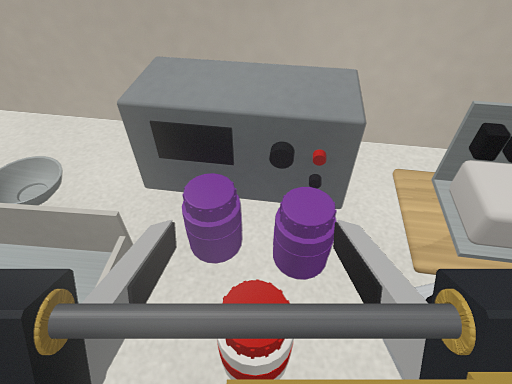

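Emit:
play_rows:
  motion:
    - [[-0.1,0,0.055,0,0,0,1],[-0.2,0,0.11,0,0,0,1],[-0.3,-0.005,0.165,0,0,0,1],[-0.377,-0.007,0.218,0,0,0,1],[-0.377,-0.007,0.218,0,0,0,1],[-0.377,-0.007,0.218,0,0,0,-0.2],[-0.377,-0.007,0.218,0,0,0,-1],[-0.377,-0.007,0.218,0,0,0,-1],[-0.377,-0.007,0.218,0,0,0,-1],[-0.377,-0.007,0.218,0,0,0,-1]]
  grip_force: 35

```text
time_s: 9.15
ee_pos: [0.6184, -0.2446, 0.0524]
eef_rot: [3.136, -1.05, 0.15]
force: [-2.7, -1.2, 4.5]
grip_width: 0.0595
grip_force: 35.0
```

```bash
python3 - <<'E'
from g import *
o=get_obs();print(o["time_s"],o["qpos"].round(2),o["ee_pos"],o["force"].round(1),o["grip_width"],o["grip_force"])
Rt=horiz(.146,np.pi/6,1)
s=plan([.55,-.2,.4],Rt)
p,Q=s
for pp,rv in flipseg([.55,-.2,.4],.146,Rt,1): print((np.array(rv)/2/np.pi).round(4))
E
```

```text
9.15 [-0.68  0.64  1.86  1.85  0.72 -0.85] [ 0.61835445 -0.24456283  0.05237448] [-2.7 -1.2  4.5] 0.05951960057532217 35.000553131103516
1 / 2 s [0.542, -0.106, -0.452] t [0.0001, -0.0002, 0.0002] rows 5
2 / 2 s [0.542, -0.107, -0.453] t [0.0001, -0.0002, 0.0002] rows 5
[0.0833 0.     0.1443]
[0.0833 0.     0.1443]
[0.0833 0.     0.1443]
```

Emit:
play_rows:
  motion:
    - [[0.1,0,-0.06,0,0,0,-1],[0.25,-0.04,-0.18,0,0,0,-1],[0.4,-0.08,-0.33,0,0,0,-1],[0.542,-0.106,-0.452,0,0,0,-1],[0.7,-0.14,-0.58,0,0,0,-1],[0.85,-0.17,-0.71,0,0,0,-1],[0.98,-0.2,-0.82,0,0,0,-1],[0.98,-0.2,-0.82,0,0,0,-1],[0.98,-0.2,-0.82,0,0,0,-1]]

```text
time_s: 10.05
ee_pos: [0.5556, -0.2021, 0.3661]
eef_rot: [3.136, -1.049, 0.151]
force: [0.2, 0.3, -3.0]
grip_width: 0.0596
grip_force: 35.0
```

Emit:
play_rows:
  motion:
    - [[0.05,-0.01,-0.04,0.0104,0,0.018,-1],[0.09,-0.01,-0.08,0.0208,0,0.036,-1],[0.09,-0.01,-0.08,0.0312,0,0.0541,-1],[0.09,-0.01,-0.08,0.0417,0,0.0721,-1],[0.09,-0.01,-0.08,0.0521,0,0.0902,-1],[0.09,-0.01,-0.08,0.0625,0,0.1082,-1],[0.09,-0.01,-0.08,0.0729,0,0.1263,-1],[0.09,-0.01,-0.08,0.0833,0,0.1443,-1],[0.09,-0.01,-0.08,0.0833,0,0.1443,-1]]

```text
time_s: 10.95
ee_pos: [0.5496, -0.2013, 0.3917]
eef_rot: [-1.851, -0.442, -0.838]
force: [0.3, -0.2, -1.3]
grip_width: 0.0596
grip_force: 35.0
```

Emit:
play_rows:
  motion:
    - [[0,0,0,0.0104,0,0.018,-1],[0,0,0,0.0208,0,0.036,-1],[0,0,0,0.0312,0,0.0541,-1],[0,0,0,0.0417,0,0.0721,-1],[0,0,0,0.0521,0,0.0902,-1],[0,0,0,0.0625,0,0.1082,-1],[0,0,0,0.0729,0,0.1263,-1],[0,0,0,0.0833,0,0.1443,-1],[0,0,0,0.0833,0,0.1443,-1]]

```text
time_s: 11.85
ee_pos: [0.5497, -0.2001, 0.3931]
eef_rot: [-1.291, 0.449, -0.838]
force: [-0.1, -0.6, -2.6]
grip_width: 0.059
grip_force: 35.0
```

Emit:
play_rows:
  motion:
    - [[0,0,0,0.0104,0,0.018,-1],[0,0,0,0.0208,0,0.036,-1],[0,0,0,0.0312,0,0.0541,-1],[0,0,0,0.0417,0,0.0721,-1],[0,0,0,0.0521,0,0.0902,-1],[0,0,0,0.0625,0,0.1082,-1],[0,0,0,0.0729,0,0.1263,-1],[0,0,0,0.0833,0,0.1443,-1],[0,0,0,0.0833,0,0.1443,-1],[0,0,0,0.0833,0,0.1443,-1]]

```text
time_s: 12.85
ee_pos: [0.5498, -0.2001, 0.3957]
eef_rot: [-0.019, 1.047, 0.129]
force: [-0.8, -0.1, -2.1]
grip_width: 0.0592
grip_force: 35.0
```

```bash
python3 - <<'E'
from g import *
from station import camera
o=get_obs();Q=R.from_euler('xyz',o["eef_rot"]);print(o["time_s"],o["qpos"].round(2),o["ee_pos"],o["grip_width"])
print("tool z",Q.apply([0,0,1]).round(3),"jar axis now",(Q*horiz(.146,np.pi/6,1).inv()).apply([0,0,1]).round(3))
c=camera("side");cv2.imwrite("pics/s1.png",c["frame"][:,:,::-1])
E
```

```text
12.85 [-0.7   0.31  2.08  2.43  1.55  2.1 ] [ 0.54975038 -0.20014355  0.39568468] 0.059158570525108076
tool z [0.856 0.131 0.5  ] jar axis now [ 0.002 -0.01  -1.   ]
```

View pics/s1.png

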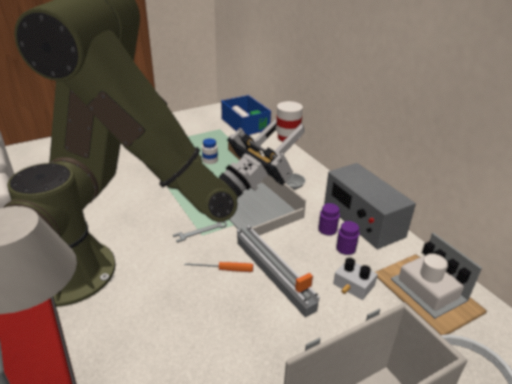

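The side picture shows the red jar upside down at (289,120) and the handle drawn back at (303,283). Now the count.

Emit:
play_rows:
  motion:
    - [[0,0,0,0,0,0,-1],[0,0,0,0,0,0,-1],[0,0,0,0,0,0,-1],[0,0,0,0,0,0,-1],[0,0,0,0,0,0,-1],[0,0,0,0,0,0,-1],[0,0,0,0,0,0,-1],[0,0,0,0,0,0,-1],[0,0,0,0,0,0,-1],[0,0,0,0,0,0,-1]]

```text
time_s: 13.9
ee_pos: [0.5495, -0.2006, 0.3954]
eef_rot: [-0.005, 1.046, 0.142]
force: [0.8, 0.6, -1.5]
grip_width: 0.0594
grip_force: 35.0
```

Emit:
play_rows:
  motion:
    - [[0,0,0,0,0,0,-1],[0,0,0,0,0,0,-1],[0,0,0,0,0,0,-1],[0,0,0,0,0,0,-1],[0,0,0,0,0,0,-1],[0,0,0,0,0,0,-1],[0,0,0,0,0,0,-1],[0,0,0,0,0,0,-1],[0,0,0,0,0,0,-1],[0,0,0,0,0,0,-1]]

```text
time_s: 14.9
ee_pos: [0.5494, -0.2006, 0.3954]
eef_rot: [-0.005, 1.046, 0.142]
force: [-0.2, 0.2, -1.8]
grip_width: 0.0595
grip_force: 35.0
```

Emit:
play_rows:
  motion:
    - [[0,0,0,0,0,0,-1],[0,0,0,0,0,0,-1],[0,0,0,0,0,0,-1],[0,0,0,0,0,0,-1],[0,0,0,0,0,0,-1],[0,0,0,0,0,0,-1],[0,0,0,0,0,0,-1],[0,0,0,0,0,0,-1],[0,0,0,0,0,0,-1],[0,0,0,0,0,0,-1]]

```text
time_s: 15.9
ee_pos: [0.5495, -0.2006, 0.3954]
eef_rot: [-0.005, 1.046, 0.142]
force: [0.5, 0.4, -1.8]
grip_width: 0.0594
grip_force: 35.0
```

Emit:
play_rows:
  motion:
    - [[0,0,0,0,0,0,-1],[0,0,0,0,0,0,-1],[0,0,0,0,0,0,-1],[0,0,0,0,0,0,-1],[0,0,0,0,0,0,-1]]

```text
time_s: 16.4
ee_pos: [0.5494, -0.2006, 0.3954]
eef_rot: [-0.005, 1.046, 0.142]
force: [0.0, 0.2, -2.1]
grip_width: 0.059
grip_force: 35.0
```

```bash
python3 - <<'E'
from g import *
o=get_obs();print(o["time_s"],o["grip_width"]);Q=R.from_euler('xyz',o["eef_rot"])
ax=np.array([np.cos(.146),np.sin(.146),0]);Rt=horiz(.146,np.pi/6,1)
full=(Q*Rt.inv());print(full.as_rotvec())
for i in range(3):
    N=R.from_rotvec(-ax*np.pi/3)*Q;
    if i==2:N=Rt
    print(((Q.inv()*N).as_rotvec()/2/np.pi).round(4));Q=N
t=bay(.05,-.05);print(t)
s=plan([t[0],t[1],.2],Rt,start=(o["ee_pos"],Rt));plan([t[0],t[1],.0605],Rt,start=s)
j,*r=trace(np.array([-.7,.3,1.83,1.2,.75,-.05]),[([t[0],t[1],.2],[0,0,0]),([t[0],t[1],.06],[0,0,0])]);print(j,r)
E
```

```text
16.4 0.05901623736785879
[3.10563205e+00 4.57012973e-01 1.67921151e-03]
[-0.0835  0.     -0.1442]
[-0.0835  0.     -0.1442]
[-0.0832  0.0002 -0.144 ]
[ 0.64417301 -0.03487578  0.        ]
1 / 1 s [-0.441, -0.601, 0.799] t [0.0, 0.0, 0.0] rows 7
1 / 1 s [-0.483, 0.0, 0.279] t [0.0, 0.0, 0.0] rows 4
[-0.25312948  0.52011484  1.96298673  2.0769889   0.42613968 -0.71848045] [np.float64(0.08), np.float64(0.37), np.float64(0.0)]
```

Emit:
play_rows:
  motion:
    - [[0,0,0,-0.0104,0,-0.018,-1],[0,0,0,-0.0208,0,-0.036,-1],[0,0,0,-0.0312,0,-0.0541,-1],[0,0,0,-0.0417,0,-0.0721,-1],[0,0,0,-0.0521,0,-0.0902,-1],[0,0,0,-0.0625,0,-0.1082,-1],[0,0,0,-0.0729,0,-0.1263,-1],[0,0,0,-0.0834,0,-0.1443,-1],[0,0,0,-0.0834,0,-0.1443,-1]]

```text
time_s: 17.3
ee_pos: [0.5495, -0.2011, 0.3964]
eef_rot: [-1.292, 0.441, -0.838]
force: [0.1, 0.7, -2.2]
grip_width: 0.0595
grip_force: 35.0
```

Emit:
play_rows:
  motion:
    - [[0,0,0,-0.0104,0,-0.018,-1],[0,0,0,-0.0208,0,-0.036,-1],[0,0,0,-0.0312,0,-0.0541,-1],[0,0,0,-0.0417,0,-0.0721,-1],[0,0,0,-0.0521,0,-0.0902,-1],[0,0,0,-0.0625,0,-0.1082,-1],[0,0,0,-0.0729,0,-0.1263,-1],[0,0,0,-0.0833,0,-0.1442,-1],[0,0,0,-0.0833,0,-0.1442,-1]]

```text
time_s: 18.2
ee_pos: [0.5495, -0.1998, 0.3964]
eef_rot: [-1.851, -0.45, -0.836]
force: [1.1, 0.3, -1.9]
grip_width: 0.0595
grip_force: 35.0
```

Emit:
play_rows:
  motion:
    - [[0,0,0,-0.0104,0,-0.018,-1],[0,0,0,-0.0208,0,-0.036,-1],[0,0,0,-0.0312,0,-0.0541,-1],[0,0,0,-0.0417,0,-0.0721,-1],[0,0,0,-0.0521,0,-0.0902,-1],[0,0,0,-0.0625,0,-0.1082,-1],[0,0,0,-0.0729,0,-0.1263,-1],[0,0,0,-0.0833,0,-0.1442,-1],[0,0,0,-0.0833,0,-0.1442,-1]]

```text
time_s: 19.1
ee_pos: [0.5494, -0.1991, 0.3946]
eef_rot: [-3.133, -1.048, 0.14]
force: [0.2, -0.2, -1.4]
grip_width: 0.0595
grip_force: 35.0
```

Emit:
play_rows:
  motion:
    - [[-0.06,-0.08,0.11,0,0,0,-1],[-0.12,-0.16,0.22,0,0,0,-1],[-0.18,-0.25,0.33,0,0,0,-1],[-0.25,-0.34,0.45,0,0,0,-1],[-0.32,-0.43,0.57,0,0,0,-1],[-0.38,-0.52,0.69,0,0,0,-1],[-0.441,-0.601,0.799,0,0,0,-1],[-0.441,-0.601,0.799,0,0,0,-1],[-0.441,-0.601,0.799,0,0,0,-1]]

```text
time_s: 20.0
ee_pos: [0.6443, -0.0345, 0.1989]
eef_rot: [-3.131, -1.047, 0.136]
force: [0.8, -0.9, -1.4]
grip_width: 0.0595
grip_force: 35.0
```

```bash
python3 - <<'E'
from g import *
o=get_obs();print(o["time_s"],o["qpos"].round(2),o["ee_pos"],o["grip_width"])
t=bay(.05,-.05);plan([t[0],t[1],.060],horiz(.146,np.pi/6,1))
E
```

```text
20.0 [-0.24  0.25  1.98  1.86  0.35 -0.5 ] [ 0.6442908  -0.03454105  0.19890188] 0.059537608428176673
1 / 1 s [-0.481, 0.004, 0.277] t [-0.0004, 0.0001, -0.0008] rows 4
```

Emit:
play_rows:
  motion:
    - [[-0.1,0,0.058,0,0,0,-1],[-0.2,0,0.116,0,0,0,-1],[-0.3,0,0.173,0,0,0,-1],[-0.38,0.003,0.219,0,0,0,-1],[-0.43,0.004,0.248,0,0,0,-1],[-0.46,0.004,0.265,0,0,0,-1],[-0.474,0.004,0.273,0,0,0,-1],[-0.481,0.004,0.277,0,0,0,-1],[-0.481,0.004,0.277,0,0,0,-1]]

```text
time_s: 20.9
ee_pos: [0.6446, -0.0363, 0.062]
eef_rot: [3.141, -1.049, 0.147]
force: [-0.2, 0.4, -1.6]
grip_width: 0.0589
grip_force: 35.0
```

Emit:
play_rows:
  motion:
    - [[0,0,0,0,0,0,0.4],[0,0,0,0,0,0,0.6],[0,0,0,0,0,0,0.6],[0,0,0,0,0,0,0.6],[0.1,0,-0.058,0,0,0,0.6],[0.2,0,-0.116,0,0,0,0.6],[0.35,0,-0.2,0,0,0,0.6],[0.48,0,-0.277,0,0,0,0.6],[0.65,0,-0.375,0,0,0,1],[0.65,0,-0.375,0,0,0,1]]

```text
time_s: 21.9
ee_pos: [0.6444, -0.036, 0.2515]
eef_rot: [3.138, -1.05, 0.149]
force: [0.4, -0.1, 0.2]
grip_width: 0.0881
grip_force: 0.0
```

```bash
python3 - <<'E'
from g import *
from station import camera
o=get_obs();q=o["qpos"];print(o["time_s"],q.round(2),o["ee_pos"])
c=camera("top");cv2.imwrite("pics/t2.png",c["frame"][:,:,::-1]);j=jars(c);print({k:[x[2] for x in v] for k,v in j.items()})
A=np.pi/6;p=[.4445,.380];az=np.arctan2(p[1],p[0])
for d in(15,30,45):
    phi=az+np.radians(d);Rt=horiz(phi,A,1)
    q1,*r=trace(q,[((.5,.2,.3),rel(q,Rt)*.5),((*p,.16),rel(q,Rt)*.5),((*p,.05),[0,0,0])]);print(d,phi,q1.round(2),r)
    for hp in((.4,.3,.4),(.5,.25,.4)):
        q2,*r1=trace(q1,[((*p,.16),[0,0,0]),(hp,[0,0,0])]);q3,*r2=trace(q2,flipseg(hp,phi,Rt,1),8);print("  ",hp,r1,q2.round(2),q3.round(2),r2)
E
```

```text
21.9 [-0.24  0.16  1.94  1.51  0.33 -0.14] [ 0.64441576 -0.03599597  0.25151968]
{'red': [[0.6456, -0.0353, 0.0907]], 'green': [[0.8902, 0.5268, 0.0686], [0.4444, 0.3793, 0.0839]], 'blue': [[0.8598, 0.5805, 0.0906], [0.59, 0.3651, 0.085]]}
15 0.969127320676753 [ 0.46  0.51  2.15  2.38  0.66 -1.19] [np.float64(0.1), np.float64(0.34), np.float64(0.0)]
   (0.4, 0.3, 0.4) [np.float64(0.13), np.float64(0.47), np.float64(0.0)] [ 0.29 -0.34  2.03  0.92  0.75  0.42] [0.29 0.1  2.34 2.56 1.52 1.99] [np.float64(0.09), np.float64(0.84), np.float64(0.0)]
   (0.5, 0.25, 0.4) [np.float64(0.13), np.float64(0.48), np.float64(0.0)] [ 0.09 -0.12  1.87  1.03  0.89  0.22] [0.09 0.26 2.14 2.41 1.57 2.12] [np.float64(0.09), np.float64(0.97), np.float64(0.0)]
30 1.2309267084759024 [ 0.35  0.55  2.07  1.9   0.78 -0.99] [np.float64(0.07), np.float64(0.36), np.float64(0.0)]
   (0.4, 0.3, 0.4) [np.float64(0.07), np.float64(0.73), np.float64(0.0)] [ 0.17 -0.23  1.95  1.05  1.05  0.13] [0.17 0.18 2.25 2.28 1.67 2.18] [np.float64(0.1), np.float64(1.13), np.float64(0.0)]
   (0.5, 0.25, 0.4) [np.float64(0.08), np.float64(0.73), np.float64(0.0)] [ 0.02 -0.01  1.76  1.08  1.17  0.02] [0.02 0.34 2.02 2.18 1.71 2.3 ] [np.float64(0.1), np.float64(1.25), np.float64(0.0)]
45 1.4927260962750517 [ 0.28  0.6   1.95  1.54  0.94 -0.87] [np.float64(0.06), np.float64(0.37), np.float64(0.0)]
   (0.4, 0.3, 0.4) [np.float64(0.05), np.float64(0.95), np.float64(0.0)] [ 0.12 -0.1   1.85  1.07  1.31 -0.05] [0.12 0.27 2.12 2.07 1.82 2.33] [np.float64(0.11), np.float64(1.38), np.float64(0.0)]
   (0.5, 0.25, 0.4) [np.float64(0.05), np.float64(0.95), np.float64(0.0)] [-0.01  0.12  1.63  1.06  1.43 -0.11] [-0.01  0.44  1.87  2.01  1.87  2.45] [np.float64(0.11), np.float64(1.49), np.float64(0.0)]
```

View pics/t2.png

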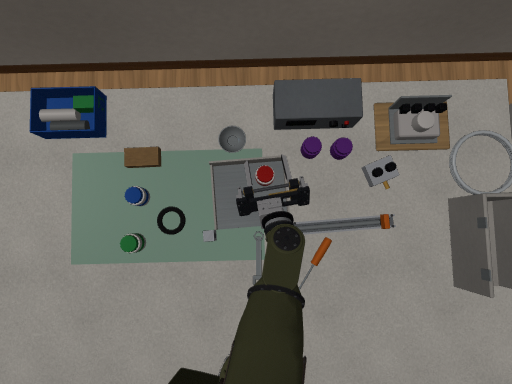

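The top picture shows red standing in the bay at (265,175) and the bar handle at (386,221). Green is at (131,243) and blue at (136,196), both unmoved.

```bash
python3 - <<'E'
from g import *
q=get_obs()["qpos"];Rt=horiz(1.1,np.pi/6,1)
s=plan([.4445,.380,.17],Rt);print(trace(q,[((.4445,.38,.17),rel(q,Rt))]))
E
```

```text
1 / 2 s [-0.282, -0.882, -0.157] t [0.066, -0.0003, -0.0376] rows 6
2 / 2 s [-0.066, -0.911, 0.222] t [0.066, -0.0003, -0.0376] rows 6
(array([ 0.39983838,  0.22693795,  2.10651389,  1.74122205,  0.60191134,
       -0.60454935]), np.float64(0.07), np.float64(0.37), np.float64(0.0))
```

Emit:
play_rows:
  motion:
    - [[-0.05,-0.15,-0.08,0.011,0,-0.0063,1],[-0.09,-0.29,-0.13,0.022,0,-0.0125,1],[-0.14,-0.44,-0.157,0.033,0,-0.0188,1],[-0.19,-0.59,-0.157,0.044,0,-0.025,1],[-0.235,-0.735,-0.157,0.055,0,-0.0313,1],[-0.282,-0.882,-0.157,0.066,0,-0.0376,1],[-0.282,-0.882,-0.157,0.066,0,-0.0376,1]]

```text
time_s: 22.65
ee_pos: [0.5423, 0.1744, 0.2056]
eef_rot: [-3.136, -1.047, 0.623]
force: [-1.3, -0.3, 0.0]
grip_width: 0.0942
grip_force: 0.0
```

Emit:
play_rows:
  motion:
    - [[-0.01,-0.15,0.037,0.011,0,-0.0063,1],[-0.02,-0.3,0.074,0.022,0,-0.0125,1],[-0.03,-0.45,0.11,0.033,0,-0.0188,1],[-0.044,-0.6,0.148,0.044,0,-0.025,1],[-0.055,-0.76,0.185,0.055,0,-0.0313,1],[-0.066,-0.911,0.222,0.066,0,-0.0376,1],[-0.066,-0.911,0.222,0.066,0,-0.0376,1],[-0.066,-0.911,0.222,0.066,0,-0.0376,1]]

```text
time_s: 23.45
ee_pos: [0.4432, 0.3801, 0.1654]
eef_rot: [-3.134, -1.049, 1.093]
force: [-0.3, -0.0, 0.5]
grip_width: 0.0941
grip_force: 0.0
```

```bash
python3 - <<'E'
from g import *
from station import camera
o=get_obs();q=o["qpos"];print(o["time_s"],q.round(2),o["ee_pos"])
for n in("top","side"):
    j=jars(camera(n));print(n,{k:[x[1:3] for x in v] for k,v in j.items()})
print(look("w2.png"))
plan([.4445,.380,.052],horiz(1.1,np.pi/6,1))
E
```

```text
23.45 [ 0.4   0.24  2.11  1.76  0.61 -0.63] [0.44318491 0.3800898  0.16537801]
top {'red': [(214, [0.6454, -0.0353, 0.0907])], 'green': [(137, [0.8904, 0.5267, 0.0682]), (207, [0.4444, 0.3802, 0.0847])], 'blue': [(256, [0.8598, 0.5803, 0.0905]), (213, [0.5913, 0.3646, 0.0839])]}
side {'red': [(166, [0.6439, -0.0381, 0.0908])], 'green': [(82, [0.4413, 0.3712, 0.0853])], 'blue': [(443, [0.8611, 0.577, 0.0846]), (81, [0.5893, 0.3618, 0.0853])]}
{'green': [(793, [0.4492, 0.3916, 0.082]), (973, [0.437, 0.3642, 0.0805])], 'blue': [(5127, [0.8582, 0.5798, 0.081]), (2685, [0.5891, 0.3667, 0.0807])]}
1 / 1 s [-0.393, 0.004, 0.23] t [-0.0001, -0.0004, -0.0006] rows 4
```

View pics/w2.png

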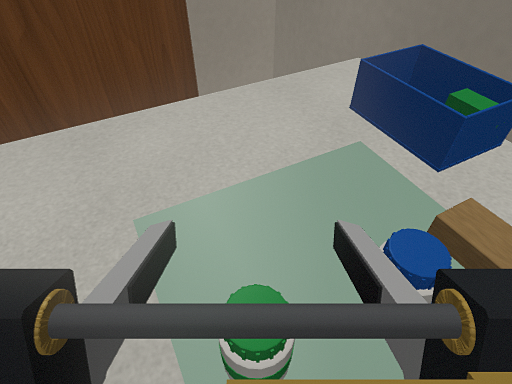

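The wrist picture shows the green cap at (257,320), centred between the jaws. Blue is to the right at (417,258).

Emit:
play_rows:
  motion:
    - [[-0.1,0,0.058,0,0,0,1],[-0.2,0,0.117,0,0,0,1],[-0.3,0.004,0.175,0,0,0,1],[-0.393,0.004,0.23,0,0,0,1],[-0.393,0.004,0.23,0,0,0,1],[-0.393,0.004,0.23,0,0,0,-0.2],[-0.393,0.004,0.23,0,0,0,-1],[-0.393,0.004,0.23,0,0,0,-1],[-0.393,0.004,0.23,0,0,0,-1],[-0.393,0.004,0.23,0,0,0,-1]]

```text
time_s: 24.6
ee_pos: [0.4443, 0.381, 0.0527]
eef_rot: [-3.136, -1.051, 1.095]
force: [-1.2, -2.7, 5.4]
grip_width: 0.0596
grip_force: 35.0
```

```bash
python3 - <<'E'
from g import *
o=get_obs();q=o["qpos"];print(o["time_s"],q.round(2),o["ee_pos"],o["grip_width"],o["grip_force"])
Rt=horiz(1.1,np.pi/6,1);hp=[.42,.30,.39]
plan(hp,Rt)
q2,*r=trace(q,[(hp,[0,0,0])]+flipseg(hp,1.1,Rt,1));print(q2,r)
E
```

```text
24.6 [ 0.4   0.52  2.12  2.12  0.71 -1.07] [0.44429747 0.38098112 0.05267445] 0.059620947963044554 35.00670075416565
1 / 2 s [0.503, 0.028, -0.48] t [-0.0002, -0.0003, -0.0002] rows 5
2 / 2 s [0.502, 0.029, -0.481] t [-0.0002, -0.0003, -0.0002] rows 5
[0.21126997 0.20401862 2.25548476 2.40596019 1.61734429 2.08571133] [np.float64(0.13), np.float64(0.65), np.float64(0.0)]
```

Emit:
play_rows:
  motion:
    - [[0.1,0,-0.06,0,0,0,-1],[0.25,0.01,-0.2,0,0,0,-1],[0.4,0.02,-0.36,0,0,0,-1],[0.55,0.03,-0.52,0,0,0,-1],[0.7,0.04,-0.67,0,0,0,-1],[0.85,0.05,-0.82,0,0,0,-1],[0.98,0.055,-0.94,0,0,0,-1],[0.98,0.055,-0.94,0,0,0,-1],[0.98,0.055,-0.94,0,0,0,-1]]

```text
time_s: 25.5
ee_pos: [0.4202, 0.301, 0.3823]
eef_rot: [-3.139, -1.051, 1.098]
force: [0.4, -0.1, -3.0]
grip_width: 0.0593
grip_force: 35.0
```

Emit:
play_rows:
  motion:
    - [[0,0,0,0.0104,0,0.018,-1],[0,0,0,0.0208,0,0.036,-1],[0,0,0,0.0312,0,0.0541,-1],[0,0,0,0.0417,0,0.0721,-1],[0,0,0,0.0521,0,0.0902,-1],[0,0,0,0.0625,0,0.1082,-1],[0,0,0,0.0729,0,0.1263,-1],[0,0,0,0.0833,0,0.1443,-1],[0,0,0,0.0833,0,0.1443,-1]]

```text
time_s: 26.4
ee_pos: [0.4205, 0.3013, 0.3775]
eef_rot: [-1.846, -0.438, 0.115]
force: [0.3, 0.1, -3.5]
grip_width: 0.0591
grip_force: 35.0
```

Emit:
play_rows:
  motion:
    - [[0,0,0,0.0104,0,0.018,-1],[0,0,0,0.0208,0,0.036,-1],[0,0,0,0.0312,0,0.0541,-1],[0,0,0,0.0417,0,0.0721,-1],[0,0,0,0.0521,0,0.0902,-1],[0,0,0,0.0625,0,0.1082,-1],[0,0,0,0.0729,0,0.1263,-1],[0,0,0,0.0833,0,0.1443,-1],[0,0,0,0.0833,0,0.1443,-1]]

```text
time_s: 27.3
ee_pos: [0.4198, 0.3019, 0.3789]
eef_rot: [-1.287, 0.453, 0.118]
force: [0.8, -0.5, -2.4]
grip_width: 0.0596
grip_force: 35.0
```

Emit:
play_rows:
  motion:
    - [[0,0,0,0.0104,0,0.018,-1],[0,0,0,0.0208,0,0.036,-1],[0,0,0,0.0312,0,0.0541,-1],[0,0,0,0.0417,0,0.0721,-1],[0,0,0,0.0521,0,0.0902,-1],[0,0,0,0.0625,0,0.1082,-1],[0,0,0,0.0729,0,0.1263,-1],[0,0,0,0.0833,0,0.1443,-1],[0,0,0,0.0833,0,0.1443,-1],[0,0,0,0.0833,0,0.1443,-1]]

```text
time_s: 28.3
ee_pos: [0.42, 0.3018, 0.3813]
eef_rot: [-0.008, 1.046, 1.094]
force: [-0.3, 0.5, -3.4]
grip_width: 0.059
grip_force: 35.0
```

```bash
python3 - <<'E'
from g import *
o=get_obs();Q=R.from_euler('xyz',o["eef_rot"]);print(o["time_s"],o["qpos"].round(2),o["ee_pos"],o["grip_width"])
print("jar axis now",(Q*horiz(1.1,np.pi/6,1).inv()).apply([0,0,1]).round(3))
E
```

```text
28.3 [0.21 0.23 2.26 2.4  1.63 2.06] [0.41999505 0.30180783 0.38127817] 0.05901601792323915
jar axis now [ 0.004 -0.001 -1.   ]
```

Emit:
play_rows:
  motion:
    - [[0,0,0,0,0,0,-1],[0,0,0,0,0,0,-1],[0,0,0,0,0,0,-1],[0,0,0,0,0,0,-1],[0,0,0,0,0,0,-1],[0,0,0,0,0,0,-1],[0,0,0,0,0,0,-1],[0,0,0,0,0,0,-1],[0,0,0,0,0,0,-1],[0,0,0,0,0,0,-1]]

```text
time_s: 29.3
ee_pos: [0.4202, 0.3012, 0.3812]
eef_rot: [0.006, 1.045, 1.106]
force: [0.3, -0.3, -3.5]
grip_width: 0.0593
grip_force: 35.0
```

Emit:
play_rows:
  motion:
    - [[0,0,0,0,0,0,-1],[0,0,0,0,0,0,-1],[0,0,0,0,0,0,-1],[0,0,0,0,0,0,-1],[0,0,0,0,0,0,-1],[0,0,0,0,0,0,-1],[0,0,0,0,0,0,-1],[0,0,0,0,0,0,-1],[0,0,0,0,0,0,-1],[0,0,0,0,0,0,-1]]

```text
time_s: 30.3
ee_pos: [0.4203, 0.3012, 0.3812]
eef_rot: [0.006, 1.045, 1.106]
force: [0.0, -0.7, -1.8]
grip_width: 0.0593
grip_force: 35.0
```

Emit:
play_rows:
  motion:
    - [[0,0,0,0,0,0,-1],[0,0,0,0,0,0,-1],[0,0,0,0,0,0,-1],[0,0,0,0,0,0,-1],[0,0,0,0,0,0,-1],[0,0,0,0,0,0,-1],[0,0,0,0,0,0,-1],[0,0,0,0,0,0,-1],[0,0,0,0,0,0,-1],[0,0,0,0,0,0,-1]]

```text
time_s: 31.3
ee_pos: [0.4202, 0.3012, 0.3812]
eef_rot: [0.006, 1.045, 1.106]
force: [0.6, -0.6, -2.4]
grip_width: 0.0595
grip_force: 35.0
```

Emit:
play_rows:
  motion:
    - [[0,0,0,0,0,0,-1],[0,0,0,0,0,0,-1],[0,0,0,0,0,0,-1],[0,0,0,0,0,0,-1],[0,0,0,0,0,0,-1]]

```text
time_s: 31.8
ee_pos: [0.4203, 0.3012, 0.3812]
eef_rot: [0.006, 1.045, 1.106]
force: [0.1, -0.2, -2.7]
grip_width: 0.0595
grip_force: 35.0
```

Emit:
play_rows:
  motion:
    - [[0,0,0,-0.0104,0,-0.018,-1],[0,0,0,-0.0208,0,-0.036,-1],[0,0,0,-0.0312,0,-0.0541,-1],[0,0,0,-0.0417,0,-0.0721,-1],[0,0,0,-0.0521,0,-0.0902,-1],[0,0,0,-0.0625,0,-0.1082,-1],[0,0,0,-0.0729,0,-0.1263,-1],[0,0,0,-0.0833,0,-0.1443,-1],[0,0,0,-0.0833,0,-0.1443,-1]]

```text
time_s: 32.7
ee_pos: [0.4207, 0.301, 0.3821]
eef_rot: [-1.287, 0.445, 0.119]
force: [0.7, 0.2, -2.4]
grip_width: 0.0592
grip_force: 35.0
```

Emit:
play_rows:
  motion:
    - [[0,0,0,-0.0104,0,-0.018,-1],[0,0,0,-0.0208,0,-0.036,-1],[0,0,0,-0.0312,0,-0.0541,-1],[0,0,0,-0.0417,0,-0.0721,-1],[0,0,0,-0.0521,0,-0.0902,-1],[0,0,0,-0.0625,0,-0.1082,-1],[0,0,0,-0.0729,0,-0.1263,-1],[0,0,0,-0.0833,0,-0.1443,-1],[0,0,0,-0.0833,0,-0.1443,-1]]

```text
time_s: 33.6
ee_pos: [0.4196, 0.3017, 0.382]
eef_rot: [-1.847, -0.447, 0.116]
force: [0.5, -0.7, -3.6]
grip_width: 0.0595
grip_force: 35.0
```

Emit:
play_rows:
  motion:
    - [[0,0,0,-0.0104,0,-0.018,-1],[0,0,0,-0.0208,0,-0.036,-1],[0,0,0,-0.0312,0,-0.0541,-1],[0,0,0,-0.0417,0,-0.0721,-1],[0,0,0,-0.0521,0,-0.0902,-1],[0,0,0,-0.0625,0,-0.1082,-1],[0,0,0,-0.0729,0,-0.1263,-1],[0,0,0,-0.0833,0,-0.1443,-1],[0,0,0,-0.0833,0,-0.1443,-1]]

```text
time_s: 34.5
ee_pos: [0.4189, 0.302, 0.3803]
eef_rot: [-3.124, -1.049, 1.086]
force: [0.1, -0.4, -1.9]
grip_width: 0.0594
grip_force: 35.0
```

```bash
python3 - <<'E'
from g import *
o=get_obs();q=o["qpos"];print(o["time_s"],q.round(2),o["ee_pos"],o["grip_width"])
t=bay(.05,.05);t[2]=.2
for phi in(.2,.3,.4):
    Rt=horiz(phi,np.pi/6,1);print(phi,trace(q,[(t,rel(q,Rt)),([t[0],t[1],.06],[0,0,0])]))
plan(t,horiz(.25,np.pi/6,1))
E
```

```text
34.5 [ 0.21 -0.22  1.99  1.06  0.89  0.18] [0.41890644 0.3020325  0.38033739] 0.05937717516337185
0.2 (array([-0.03512336,  0.53969884,  2.03423693,  2.71277053,  0.50660767,
       -1.30969714]), np.float64(0.23), np.float64(0.24), np.float64(0.0))
0.3 (array([-0.08376625,  0.54588756,  2.02151066,  2.46365413,  0.5433363 ,
       -1.16650894]), np.float64(0.14), np.float64(0.35), np.float64(0.0))
0.4 (array([-0.12893043,  0.55608442,  2.00057417,  2.24232152,  0.59222279,
       -1.04820179]), np.float64(0.09), np.float64(0.46), np.float64(0.0))
1 / 1 s [-0.84, 1.219, -0.035] t [-0.1181, 0.0003, 0.0665] rows 9
```

```bash
python3 - <<'E'
from g import *
o=get_obs();q=o["qpos"];t=bay(.048,.052);t[2]=.2
Rt=horiz(.3,np.pi/6,1)
m=(np.array(o["ee_pos"])+t)/2;m[2]=.3
H=R.from_euler('xyz',o["eef_rot"])*R.from_rotvec(rel(q,Rt)/2)
s=plan(m,H);s=plan(t,Rt,start=s);print(trace(q,[(m,rel(q,Rt)/2),(t,rel(q,Rt)/2),([t[0],t[1],.06],[0,0,0])]))
E
```

```text
1 / 1 s [-0.385, 0.604, -0.036] t [-0.0556, 0.0001, 0.0313] rows 5
1 / 1 s [-0.329, 0.642, 0.224] t [-0.0556, 0.0001, 0.0313] rows 5
(array([-0.07977321,  0.54319643,  2.02704277,  2.47273867,  0.54420749,
       -1.17320329]), np.float64(0.08), np.float64(0.34), np.float64(0.0))
```

Emit:
play_rows:
  motion:
    - [[-0.08,0.12,-0.007,-0.0111,0,0.0063,-1],[-0.155,0.24,-0.014,-0.0222,0,0.0125,-1],[-0.23,0.36,-0.021,-0.0334,0,0.0188,-1],[-0.31,0.48,-0.028,-0.0445,0,0.025,-1],[-0.385,0.604,-0.036,-0.0556,0,0.0313,-1],[-0.385,0.604,-0.036,-0.0556,0,0.0313,-1],[-0.385,0.604,-0.036,-0.0556,0,0.0313,-1]]

```text
time_s: 35.2
ee_pos: [0.5292, 0.1835, 0.3006]
eef_rot: [-3.127, -1.047, 0.687]
force: [0.0, 0.2, -2.1]
grip_width: 0.0597
grip_force: 35.0
```

Emit:
play_rows:
  motion:
    - [[-0.066,0.13,0.045,-0.0111,0,0.0063,-1],[-0.13,0.26,0.09,-0.0222,0,0.0125,-1],[-0.2,0.385,0.134,-0.0334,0,0.0188,-1],[-0.263,0.51,0.18,-0.0445,0,0.025,-1],[-0.329,0.642,0.224,-0.0556,0,0.0313,-1],[-0.329,0.642,0.224,-0.0556,0,0.0313,-1],[-0.329,0.642,0.224,-0.0556,0,0.0313,-1]]

```text
time_s: 35.9
ee_pos: [0.6385, 0.0662, 0.2025]
eef_rot: [3.14, -1.05, 0.302]
force: [-0.2, 0.8, -2.9]
grip_width: 0.0596
grip_force: 35.0
```

```bash
python3 - <<'E'
from g import *
o=get_obs();q=o["qpos"];t=bay(.048,.052);t[2]=.0605
print(o["time_s"],q.round(2),o["ee_pos"],t,o["grip_width"])
plan(t,horiz(.3,np.pi/6,1))
E
```

```text
35.9 [-0.08  0.24  1.99  1.87  0.34 -0.51] [0.63846843 0.06622573 0.2024596 ] [0.63656886 0.06686004 0.0605    ] 0.05957644577137928
1 / 1 s [-0.496, -0.005, 0.277] t [-0.0, -0.0004, 0.0001] rows 4
```

Emit:
play_rows:
  motion:
    - [[-0.1,0,0.056,0,0,0,-1],[-0.2,0,0.112,0,0,0,-1],[-0.3,0,0.168,0,0,0,-1],[-0.38,-0.003,0.212,0,0,0,-1],[-0.44,-0.005,0.246,0,0,0,-1],[-0.47,-0.005,0.262,0,0,0,-1],[-0.488,-0.005,0.273,0,0,0,-1],[-0.496,-0.005,0.277,0,0,0,-1],[-0.496,-0.005,0.277,0,0,0,-1]]

```text
time_s: 36.8
ee_pos: [0.6369, 0.0657, 0.0612]
eef_rot: [3.134, -1.05, 0.306]
force: [0.9, 0.1, -1.3]
grip_width: 0.0594
grip_force: 35.0
```

Emit:
play_rows:
  motion:
    - [[0,0,0,0,0,0,0.4],[0,0,0,0,0,0,0.6],[0,0,0,0,0,0,0.6],[0,0,0,0,0,0,0.6],[0.1,0,-0.058,0,0,0,0.6],[0.2,0,-0.116,0,0,0,0.6],[0.35,0,-0.2,0,0,0,0.6],[0.48,0,-0.277,0,0,0,0.6],[0.65,0,-0.375,0,0,0,1],[0.65,0,-0.375,0,0,0,1]]

```text
time_s: 37.8
ee_pos: [0.6362, 0.066, 0.2505]
eef_rot: [3.132, -1.051, 0.307]
force: [0.0, -0.3, -0.1]
grip_width: 0.0876
grip_force: 0.0
```

```bash
python3 - <<'E'
from g import *
from station import camera
o=get_obs();q=o["qpos"];print(o["time_s"],q.round(2),o["ee_pos"])
j=jars(camera("top"));print({k:[x[2] for x in v] for k,v in j.items()})
p=j["blue"][-1][2];p[2]=.16;az=np.arctan2(p[1],p[0])
for d in(20,30,40):
    phi=az+np.radians(d);Rt=horiz(phi,np.pi/6,1);hp=[.5,.28,.4]
    q1,*r=trace(q,[(p,rel(q,Rt)),([p[0],p[1],.052],[0,0,0])]);q2,*r2=trace(q1,[(p,[0,0,0]),(hp,[0,0,0])]+flipseg(hp,phi,Rt,1))
    print(d,phi,q1.round(2),r,q2.round(2),r2)
plan(p,horiz(az+.5,np.pi/6,1));print(az+.5)
E
```

```text
37.8 [-0.08  0.15  1.96  1.54  0.33 -0.16] [0.63623294 0.06600316 0.25053992]
{'red': [[0.6452, -0.0367, 0.09]], 'green': [[0.8903, 0.5263, 0.0686], [0.6362, 0.0648, 0.0906]], 'blue': [[0.8602, 0.5802, 0.0903], [0.5899, 0.3651, 0.0846]]}
20 0.9032799661102076 [ 0.33  0.65  1.85  2.11  0.58 -0.93] [np.float64(0.06), np.float64(0.34), np.float64(0.0)] [0.19 0.25 2.14 2.54 1.5  2.03] [np.float64(0.08), np.float64(0.5), np.float64(0.0)]
30 1.0778128913096405 [ 0.27  0.68  1.78  1.81  0.7  -0.79] [np.float64(0.05), np.float64(0.36), np.float64(0.0)] [0.13 0.3  2.08 2.36 1.58 2.17] [np.float64(0.06), np.float64(0.68), np.float64(0.0)]
40 1.2523458165090733 [ 0.23  0.72  1.7   1.58  0.83 -0.7 ] [np.float64(0.05), np.float64(0.38), np.float64(0.0)] [0.08 0.36 2.   2.21 1.68 2.29] [np.float64(0.07), np.float64(0.83), np.float64(0.0)]
1 / 2 s [-0.118, -0.601, 0.166] t [0.0524, -0.0004, -0.0295] rows 5
2 / 2 s [-0.012, -0.526, 0.354] t [0.0524, -0.0004, -0.0295] rows 5
1.0542141157113416
```

```bash
python3 - <<'E'
from g import *
q=get_obs()["qpos"];s=plan([.59,.365,.17],horiz(.9,np.pi/6,1))
E
```

```text
1 / 2 s [-0.101, -0.6, 0.156] t [0.0418, -0.0004, -0.0234] rows 5
2 / 2 s [-0.015, -0.548, 0.308] t [0.0418, -0.0004, -0.0234] rows 5
```

Emit:
play_rows:
  motion:
    - [[-0.02,-0.12,0,0.0084,0,-0.0047,0.75],[-0.04,-0.24,0.03,0.0167,0,-0.0094,0.75],[-0.06,-0.36,0.08,0.025,0,-0.014,0.75],[-0.08,-0.48,0.12,0.0334,0,-0.0187,0.75],[-0.101,-0.6,0.156,0.0418,0,-0.0234,0.75],[-0.101,-0.6,0.156,0.0418,0,-0.0234,0.75],[-0.101,-0.6,0.156,0.0418,0,-0.0234,0.75]]

```text
time_s: 38.55
ee_pos: [0.6122, 0.2154, 0.2056]
eef_rot: [-3.141, -1.048, 0.599]
force: [-0.5, -0.4, -0.1]
grip_width: 0.0822
grip_force: 0.0
```

Emit:
play_rows:
  motion:
    - [[-0.003,-0.11,0.06,0.0084,0,-0.0047,0.75],[-0.006,-0.22,0.12,0.0167,0,-0.0094,0.75],[-0.01,-0.33,0.18,0.025,0,-0.014,0.75],[-0.012,-0.44,0.24,0.0334,0,-0.0187,0.75],[-0.015,-0.548,0.308,0.0418,0,-0.0234,0.75],[-0.015,-0.548,0.308,0.0418,0,-0.0234,0.75],[-0.015,-0.548,0.308,0.0418,0,-0.0234,0.75]]

```text
time_s: 39.25
ee_pos: [0.5888, 0.3643, 0.1645]
eef_rot: [-3.135, -1.049, 0.893]
force: [-0.3, 0.7, 0.3]
grip_width: 0.082
grip_force: 0.0
```

```bash
python3 - <<'E'
from g import *
from station import camera
o=get_obs();q=o["qpos"];print(o["time_s"],q.round(2),o["ee_pos"],o["grip_width"])
for n in("top","side"):
    j=jars(camera(n));print(n,{k:[x[1:3] for x in v] for k,v in j.items()})
print(look("w3.png"))
plan([.590,.365,.052],horiz(.9,np.pi/6,1))
E
```

```text
39.25 [ 0.33  0.42  1.84  1.75  0.5  -0.51] [0.58879225 0.36433672 0.1645127 ] 0.08200364100858798
top {'red': [(216, [0.6457, -0.0367, 0.0902])], 'green': [(144, [0.8904, 0.5268, 0.0688]), (203, [0.636, 0.0647, 0.091])], 'blue': [(276, [0.8603, 0.5799, 0.0911]), (203, [0.5912, 0.364, 0.0844])]}
side {'red': [(166, [0.6432, -0.0372, 0.0918])], 'green': [(111, [0.6339, 0.0589, 0.0911])], 'blue': [(445, [0.8599, 0.5774, 0.0827]), (80, [0.5891, 0.3575, 0.085])]}
{'blue': [(5194, [0.8584, 0.5802, 0.0814]), (995, [0.5959, 0.3749, 0.0809]), (759, [0.5793, 0.3519, 0.0792])]}
1 / 1 s [-0.389, 0.002, 0.23] t [-0.0001, -0.0004, -0.0005] rows 4
```

View pics/w3.png

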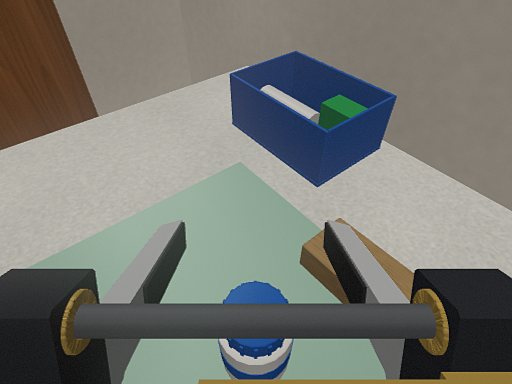

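The blue cap is centred at (256,315). The filter pack at (350,255) lies near the right finger's line, so I check the clearance.

```bash
python3 - <<'E'
from g import *
c=dict(np.load("top0.npz"));P=cloud(c)[140:172,118:166].reshape(-1,3)
P=P[(P[:,2]>.027)&(P[:,2]<.045)].astype(np.float32);print(len(P),cv2.boxPoints(cv2.minAreaRect(np.ascontiguousarray(P[:,:2]))).round(3).tolist())
L=horiz(.9,np.pi/6,1).inv().apply(P-np.array([.59,.365,.052]));
near=L[np.argsort(np.abs(L[:,1]))[:400]];print("tool frame: min z",L[:,2].min()," with |y|<.062:",L[np.abs(L[:,1])<.062][:,2].min() if (np.abs(L[:,1])<.062).any() else None)
E
```

```text
656 [[0.6869999766349792, 0.4099999964237213], [0.6880000233650208, 0.29899999499320984], [0.7490000128746033, 0.30000001192092896], [0.746999979019165, 0.41100001335144043]]
tool frame: min z 0.020424928758359457  with |y|<.062: 0.07908102866051459
```

Emit:
play_rows:
  motion:
    - [[-0.1,0,0.058,0,0,0,0.75],[-0.2,0,0.117,0,0,0,0.75],[-0.3,0.002,0.175,0,0,0,0.75],[-0.389,0.002,0.23,0,0,0,0.75],[-0.389,0.002,0.23,0,0,0,0.75],[-0.389,0.002,0.23,0,0,0,-0.2],[-0.389,0.002,0.23,0,0,0,-1],[-0.389,0.002,0.23,0,0,0,-1],[-0.389,0.002,0.23,0,0,0,-1],[-0.389,0.002,0.23,0,0,0,-1]]

```text
time_s: 40.4
ee_pos: [0.5901, 0.3663, 0.0533]
eef_rot: [-3.137, -1.052, 0.897]
force: [-1.7, -5.3, 7.7]
grip_width: 0.0595
grip_force: 35.0
```

```bash
python3 - <<'E'
from g import *
o=get_obs();q=o["qpos"];print(o["time_s"],q.round(2),o["ee_pos"],o["grip_width"],o["grip_force"])
Rt=horiz(.9,np.pi/6,1);hp=[.5,.28,.38]
plan(hp,Rt)
q2,*r=trace(q,[(hp,[0,0,0])]+flipseg(hp,.9,Rt,1));print(q2,r)
E
```

```text
40.4 [ 0.33  0.65  1.85  2.11  0.58 -0.93] [0.59009453 0.36634819 0.05329474] 0.059467954027315834 35.00296711921692
1 / 2 s [0.445, -0.036, -0.539] t [-0.0001, -0.0004, -0.0001] rows 5
2 / 2 s [0.443, -0.035, -0.54] t [-0.0001, -0.0004, -0.0001] rows 5
[0.19628993 0.30617455 2.15061229 2.54883636 1.54440738 1.99502343] [np.float64(0.12), np.float64(0.53), np.float64(0.0)]
```

Emit:
play_rows:
  motion:
    - [[0.1,0,-0.06,0,0,0,-1],[0.23,-0.02,-0.2,0,0,0,-1],[0.36,-0.03,-0.36,0,0,0,-1],[0.49,-0.04,-0.54,0,0,0,-1],[0.62,-0.05,-0.7,0,0,0,-1],[0.75,-0.06,-0.86,0,0,0,-1],[0.87,-0.07,-0.98,0,0,0,-1],[0.87,-0.07,-0.98,0,0,0,-1],[0.87,-0.07,-0.98,0,0,0,-1]]

```text
time_s: 41.3
ee_pos: [0.5116, 0.2948, 0.3628]
eef_rot: [-3.138, -1.05, 0.898]
force: [0.7, 0.4, -3.2]
grip_width: 0.0594
grip_force: 35.0
```

Emit:
play_rows:
  motion:
    - [[0,0,0,0.0104,0,0.018,-1],[0,0,0,0.0208,0,0.036,-1],[0,0,0,0.0312,0,0.0541,-1],[0,0,0,0.0417,0,0.0721,-1],[0,0,0,0.0521,0,0.0902,-1],[0,0,0,0.0625,0,0.1082,-1],[0,0,0,0.0729,0,0.1263,-1],[0,0,0,0.0833,0,0.1443,-1],[0,0,0,0.0833,0,0.1443,-1]]

```text
time_s: 42.2
ee_pos: [0.5123, 0.2947, 0.3583]
eef_rot: [-1.848, -0.439, -0.085]
force: [0.2, -0.6, -2.7]
grip_width: 0.0593
grip_force: 35.0
```

Emit:
play_rows:
  motion:
    - [[0,0,0,0.0104,0,0.018,-1],[0,0,0,0.0208,0,0.036,-1],[0,0,0,0.0312,0,0.0541,-1],[0,0,0,0.0417,0,0.0721,-1],[0,0,0,0.0521,0,0.0902,-1],[0,0,0,0.0625,0,0.1082,-1],[0,0,0,0.0729,0,0.1263,-1],[0,0,0,0.0833,0,0.1443,-1],[0,0,0,0.0833,0,0.1443,-1]]

```text
time_s: 43.1
ee_pos: [0.5116, 0.2957, 0.3597]
eef_rot: [-1.289, 0.453, -0.082]
force: [-0.0, -0.1, -2.8]
grip_width: 0.0597
grip_force: 35.0
```

Emit:
play_rows:
  motion:
    - [[0,0,0,0.0104,0,0.018,-1],[0,0,0,0.0208,0,0.036,-1],[0,0,0,0.0312,0,0.0541,-1],[0,0,0,0.0417,0,0.0721,-1],[0,0,0,0.0521,0,0.0902,-1],[0,0,0,0.0625,0,0.1082,-1],[0,0,0,0.0729,0,0.1263,-1],[0,0,0,0.0833,0,0.1443,-1],[0,0,0,0.0833,0,0.1443,-1],[0,0,0,0.0833,0,0.1443,-1]]

```text
time_s: 44.1
ee_pos: [0.5117, 0.2956, 0.3623]
eef_rot: [-0.009, 1.046, 0.894]
force: [1.2, 0.7, -3.2]
grip_width: 0.0595
grip_force: 35.0
```

```bash
python3 - <<'E'
from g import *
o=get_obs();Q=R.from_euler('xyz',o["eef_rot"]);print(o["time_s"],o["qpos"].round(2),o["ee_pos"],o["grip_width"])
print("jar axis now",(Q*horiz(.9,np.pi/6,1).inv()).apply([0,0,1]).round(3))
E
```

```text
44.1 [0.23 0.37 2.11 2.57 1.56 1.96] [0.51172066 0.29560484 0.36232335] 0.059488780726725685
jar axis now [ 0.004 -0.002 -1.   ]
```

Emit:
play_rows:
  motion:
    - [[0,0,0,0,0,0,-1],[0,0,0,0,0,0,-1],[0,0,0,0,0,0,-1],[0,0,0,0,0,0,-1],[0,0,0,0,0,0,-1],[0,0,0,0,0,0,-1],[0,0,0,0,0,0,-1],[0,0,0,0,0,0,-1],[0,0,0,0,0,0,-1],[0,0,0,0,0,0,-1]]

```text
time_s: 45.1
ee_pos: [0.5119, 0.2949, 0.3622]
eef_rot: [0.005, 1.045, 0.905]
force: [-0.4, -0.7, -2.6]
grip_width: 0.059
grip_force: 35.0
```

Emit:
play_rows:
  motion:
    - [[0,0,0,0,0,0,-1],[0,0,0,0,0,0,-1],[0,0,0,0,0,0,-1],[0,0,0,0,0,0,-1],[0,0,0,0,0,0,-1],[0,0,0,0,0,0,-1],[0,0,0,0,0,0,-1],[0,0,0,0,0,0,-1],[0,0,0,0,0,0,-1],[0,0,0,0,0,0,-1]]

```text
time_s: 46.1
ee_pos: [0.5119, 0.2949, 0.3622]
eef_rot: [0.005, 1.045, 0.905]
force: [-0.2, 0.3, -2.9]
grip_width: 0.0595
grip_force: 35.0
```

Emit:
play_rows:
  motion:
    - [[0,0,0,0,0,0,-1],[0,0,0,0,0,0,-1],[0,0,0,0,0,0,-1],[0,0,0,0,0,0,-1],[0,0,0,0,0,0,-1],[0,0,0,0,0,0,-1],[0,0,0,0,0,0,-1],[0,0,0,0,0,0,-1],[0,0,0,0,0,0,-1],[0,0,0,0,0,0,-1]]

```text
time_s: 47.1
ee_pos: [0.5119, 0.2949, 0.3622]
eef_rot: [0.005, 1.045, 0.905]
force: [0.3, -0.1, -2.8]
grip_width: 0.0596
grip_force: 35.0
```

Emit:
play_rows:
  motion:
    - [[0,0,0,0,0,0,-1],[0,0,0,0,0,0,-1],[0,0,0,0,0,0,-1],[0,0,0,0,0,0,-1],[0,0,0,0,0,0,-1]]

```text
time_s: 47.6
ee_pos: [0.5119, 0.2949, 0.3622]
eef_rot: [0.005, 1.045, 0.905]
force: [-0.4, 0.5, -2.0]
grip_width: 0.0594
grip_force: 35.0
```

Emit:
play_rows:
  motion:
    - [[0,0,0,-0.0104,0,-0.018,-1],[0,0,0,-0.0208,0,-0.036,-1],[0,0,0,-0.0312,0,-0.0541,-1],[0,0,0,-0.0417,0,-0.0721,-1],[0,0,0,-0.0521,0,-0.0902,-1],[0,0,0,-0.0625,0,-0.1082,-1],[0,0,0,-0.0729,0,-0.1263,-1],[0,0,0,-0.0833,0,-0.1443,-1],[0,0,0,-0.0833,0,-0.1443,-1]]

```text
time_s: 48.5
ee_pos: [0.5123, 0.2946, 0.3633]
eef_rot: [-1.287, 0.445, -0.081]
force: [0.1, -0.1, -2.7]
grip_width: 0.0596
grip_force: 35.0
```

Emit:
play_rows:
  motion:
    - [[0,0,0,-0.0104,0,-0.018,-1],[0,0,0,-0.0208,0,-0.036,-1],[0,0,0,-0.0312,0,-0.0541,-1],[0,0,0,-0.0417,0,-0.0721,-1],[0,0,0,-0.0521,0,-0.0902,-1],[0,0,0,-0.0625,0,-0.1082,-1],[0,0,0,-0.0729,0,-0.1263,-1],[0,0,0,-0.0833,0,-0.1443,-1],[0,0,0,-0.0833,0,-0.1443,-1]]

```text
time_s: 49.4
ee_pos: [0.5113, 0.2955, 0.3632]
eef_rot: [-1.847, -0.447, -0.083]
force: [-1.0, -0.6, -2.0]
grip_width: 0.0594
grip_force: 35.0
```

Emit:
play_rows:
  motion:
    - [[0,0,0,-0.0104,0,-0.018,-1],[0,0,0,-0.0208,0,-0.036,-1],[0,0,0,-0.0312,0,-0.0541,-1],[0,0,0,-0.0417,0,-0.0721,-1],[0,0,0,-0.0521,0,-0.0902,-1],[0,0,0,-0.0625,0,-0.1082,-1],[0,0,0,-0.0729,0,-0.1263,-1],[0,0,0,-0.0833,0,-0.1443,-1],[0,0,0,-0.0833,0,-0.1443,-1]]

```text
time_s: 50.3
ee_pos: [0.5105, 0.296, 0.3611]
eef_rot: [-3.125, -1.048, 0.887]
force: [0.4, 0.2, -2.9]
grip_width: 0.059
grip_force: 35.0
```

```bash
python3 - <<'E'
from g import *
from station import camera
o=get_obs();q=o["qpos"];print(o["time_s"],q.round(2),o["ee_pos"],o["grip_width"])
j=jars(camera("top"));print({k:[x[2] for x in v] for k,v in j.items()})
t=bay(-.045,0);t[2]=.2;Rt=horiz(.25,np.pi/6,1)
m=(np.array(o["ee_pos"])+t)/2;m[2]=.3
H=R.from_euler('xyz',o["eef_rot"])*R.from_rotvec(rel(q,Rt)/2)
s=plan(m,H);s=plan(t,Rt,start=s);print(trace(q,[(m,rel(q,Rt)/2),(t,rel(q,Rt)/2),([t[0],t[1],.06],[0,0,0])]))
E
```

```text
50.3 [ 0.23 -0.06  1.9   1.06  0.67  0.24] [0.51052258 0.29604892 0.36113182] 0.05904884176819512
{'red': [[0.6441, -0.0367, 0.0909]], 'green': [[0.8905, 0.5265, 0.0681], [0.6344, 0.0647, 0.0904]], 'blue': [[0.8602, 0.58, 0.0916]]}
1 / 1 s [-0.41, 0.413, -0.231] t [-0.0455, 0.0002, 0.0249] rows 5
1 / 1 s [-0.47, 0.521, -0.019] t [-0.0453, 0.0001, 0.0254] rows 5
(array([-0.23904958,  0.43272954,  2.25733903,  2.42780206,  0.67055689,
       -1.23463547]), np.float64(0.08), np.float64(0.43), np.float64(0.0))
```

Emit:
play_rows:
  motion:
    - [[-0.08,0.08,-0.046,-0.0091,0,0.005,-1],[-0.16,0.165,-0.092,-0.0182,0,0.01,-1],[-0.245,0.25,-0.14,-0.0273,0,0.015,-1],[-0.33,0.33,-0.185,-0.0364,0,0.02,-1],[-0.41,0.413,-0.231,-0.0455,0,0.0249,-1],[-0.41,0.413,-0.231,-0.0455,0,0.0249,-1],[-0.41,0.413,-0.231,-0.0455,0,0.0249,-1]]

```text
time_s: 51.05
ee_pos: [0.53, 0.1516, 0.3013]
eef_rot: [-3.137, -1.049, 0.57]
force: [-0.1, 0.2, -2.4]
grip_width: 0.0596
grip_force: 35.0
```

Emit:
play_rows:
  motion:
    - [[-0.09,0.1,-0.004,-0.0091,0,0.005,-1],[-0.19,0.21,-0.008,-0.0182,0,0.01,-1],[-0.28,0.31,-0.011,-0.0273,0,0.015,-1],[-0.375,0.415,-0.015,-0.0364,0,0.02,-1],[-0.47,0.521,-0.019,-0.0453,0,0.0254,-1],[-0.47,0.521,-0.019,-0.0453,0,0.0254,-1],[-0.47,0.521,-0.019,-0.0453,0,0.0254,-1]]

```text
time_s: 51.75
ee_pos: [0.5488, 0.0085, 0.203]
eef_rot: [3.133, -1.051, 0.257]
force: [-0.3, 0.0, -2.0]
grip_width: 0.0593
grip_force: 35.0
```

```bash
python3 - <<'E'
from g import *
o=get_obs();q=o["qpos"];t=bay(-.045,0);t[2]=.0615
print(o["time_s"],q.round(2),o["ee_pos"],t,o["grip_width"])
plan(t,horiz(.25,np.pi/6,1))
E
```

```text
51.75 [-0.24  0.05  2.22  1.83  0.43 -0.55] [0.54883147 0.00851318 0.20296156] [0.54656805 0.00982625 0.0615    ] 0.059349526166539456
1 / 1 s [-0.495, -0.01, 0.274] t [0.0004, -0.0007, 0.0005] rows 4
```

Emit:
play_rows:
  motion:
    - [[-0.1,0,0.056,0,0,0,-1],[-0.2,0,0.112,0,0,0,-1],[-0.3,0,0.168,0,0,0,-1],[-0.38,-0.005,0.212,0,0,0,-1],[-0.44,-0.01,0.246,0,0,0,-1],[-0.47,-0.01,0.262,0,0,0,-1],[-0.49,-0.01,0.273,0,0,0,-1],[-0.5,-0.01,0.278,0,0,0,-1],[-0.5,-0.01,0.278,0,0,0,-1]]

```text
time_s: 52.65
ee_pos: [0.5466, 0.0092, 0.0602]
eef_rot: [3.128, -1.052, 0.261]
force: [-0.2, 0.5, -3.7]
grip_width: 0.0595
grip_force: 35.0
```

Emit:
play_rows:
  motion:
    - [[0,0,0,0,0,0,0.4],[0,0,0,0,0,0,0.6],[0,0,0,0,0,0,0.6],[0,0,0,0,0,0,0.6],[0.1,0,-0.058,0,0,0,0.6],[0.2,0,-0.116,0,0,0,0.6],[0.35,0,-0.2,0,0,0,0.6],[0.48,0,-0.277,0,0,0,0.6],[0.65,0,-0.375,0,0,0,1],[0.65,0,-0.375,0,0,0,1]]

```text
time_s: 53.65
ee_pos: [0.5454, 0.0099, 0.25]
eef_rot: [3.125, -1.053, 0.263]
force: [0.9, -0.8, -0.3]
grip_width: 0.0881
grip_force: 0.0
```

```bash
python3 - <<'E'
from g import *
from station import camera
o=get_obs();q=o["qpos"];print(o["time_s"],q.round(2),o["ee_pos"])
j=jars(camera("top"));print({k:[x[2] for x in v] for k,v in j.items()})
h=bay(-.1225,-.400);h[2]=.2
Rd=down(-np.pi/2+YW)
for m in([.5,-.2,.3],[.48,-.3,.3]):
  for Rm in (R.from_rotvec([0,0,0]),):
    rv=rel(q,Rd);print(np.linalg.norm(rv));print(trace(q,[(m,rv*.5),(h,rv*.5)],v=1))
Rh=horiz(-.3,np.radians(50),1);rv=rel(q,Rh);print(trace(q,[([.5,-.2,.3],rv)],v=1))
E
```

```text
53.65 [-0.24 -0.06  2.18  1.53  0.41 -0.22] [0.54543738 0.00994018 0.24995338]
{'red': [[0.6455, -0.0367, 0.0904]], 'green': [[0.8907, 0.5275, 0.0684], [0.6358, 0.0649, 0.0902]], 'blue': [[0.8607, 0.5801, 0.0906], [0.5468, 0.0082, 0.0901]]}
1.0699596421367867
    [-0.62  0.01  1.76  0.44  1.04  0.64]
    [-0.73  0.5   1.31  0.    1.34  0.78]
(array([-7.34012832e-01,  4.97153158e-01,  1.30506259e+00,  1.10898170e-10,
        1.33937691e+00,  7.81783495e-01]), np.float64(0.2), np.float64(0.45), np.float64(0.0))
1.0699596421367867
    [-0.81  0.11  1.65  0.49  1.13  0.45]
    [-0.73  0.5   1.31  0.    1.34  0.78]
(array([-7.34012832e-01,  4.97153159e-01,  1.30506259e+00,  3.11486612e-11,
        1.33937691e+00,  7.81783495e-01]), np.float64(0.2), np.float64(0.47), np.float64(0.0))
    [-0.51 -0.11  1.93  0.23  0.65  1.23]
(array([-0.51205837, -0.11303018,  1.93291645,  0.22633738,  0.64708915,
        1.22563882]), np.float64(0.16), np.float64(0.39), np.float64(0.0))
```

```bash
python3 - <<'E'
from g import *
from station import camera
for n in("top","side"):
    f=camera(n)["frame"];m=cmask(f,"yellow",100,80).astype(np.uint8);k,l,st,ce=cv2.connectedComponentsWithStats(m)
    print(n,[(ce[i].round().tolist(),int(st[i,4])) for i in range(1,k) if st[i,4]>15])
o=get_obs();h=bay(-.1225,-.400);h[2]=.15;m=np.array([.5,-.2,.3]);Rd=down(-np.pi/2+YW);rv=rel(o["qpos"],Rd)
s=plan(m,R.from_euler('xyz',o["eef_rot"])*R.from_rotvec(rv/2));plan(h,Rd,start=s)
E
```

```text
top []
side []
1 / 1 s [-0.016, 0.771, -0.432] t [-0.0076, -0.0836, 0.0143] rows 6
1 / 1 s [-0.426, 0.774, 0.427] t [-0.0076, -0.0836, 0.0143] rows 6
```

Emit:
play_rows:
  motion:
    - [[-0.003,0.13,-0.11,-0.0013,-0.0139,0.0024,1],[-0.006,0.26,-0.2,-0.0025,-0.0279,0.0048,1],[-0.008,0.39,-0.27,-0.0038,-0.0418,0.0072,1],[-0.011,0.52,-0.34,-0.005,-0.0557,0.0095,1],[-0.014,0.645,-0.4,-0.0063,-0.07,0.012,1],[-0.016,0.771,-0.432,-0.0076,-0.0836,0.0143,1],[-0.016,0.771,-0.432,-0.0076,-0.0836,0.0143,1],[-0.016,0.771,-0.432,-0.0076,-0.0836,0.0143,1]]

```text
time_s: 54.6
ee_pos: [0.5001, -0.2, 0.2968]
eef_rot: [-3.111, -0.524, 0.138]
force: [0.0, 1.1, -0.2]
grip_width: 0.0942
grip_force: 0.0
```

Emit:
play_rows:
  motion:
    - [[-0.07,0.13,0.07,-0.0013,-0.0139,0.0024,1],[-0.14,0.26,0.14,-0.0025,-0.0279,0.0048,1],[-0.21,0.39,0.21,-0.0038,-0.0418,0.0072,1],[-0.28,0.52,0.28,-0.005,-0.0557,0.0095,1],[-0.355,0.645,0.355,-0.0063,-0.07,0.012,1],[-0.426,0.774,0.427,-0.0076,-0.0836,0.0143,1],[-0.426,0.774,0.427,-0.0076,-0.0836,0.0143,1],[-0.426,0.774,0.427,-0.0076,-0.0836,0.0143,1]]

```text
time_s: 55.4
ee_pos: [0.4908, -0.3918, 0.1466]
eef_rot: [-3.137, 0.003, 0.057]
force: [-0.3, 0.5, 0.3]
grip_width: 0.0936
grip_force: 0.0
```

```bash
python3 - <<'E'
from g import *
o=get_obs();print(o["time_s"],o["qpos"].round(2),o["ee_pos"],o["eef_rot"])
c,W=look(retW=1);P=cloud(c,W);h=cv2.cvtColor(c["frame"],cv2.COLOR_RGB2HSV)
m=(h[...,0]>4)&(h[...,0]<16)&(h[...,1]>150)&(P[...,2]>.085)&(P[...,2]<.108);q=P[m].astype(np.float32)
r=cv2.minAreaRect(np.ascontiguousarray(q[:,:2]));print(len(q),r,R.from_euler('z',-YW).apply(np.r_[r[0],0]-O))
plan([r[0][0],r[0][1],.082],down(-np.pi/2+YW))
E
```

```text
55.4 [-0.73  0.54  1.36  0.    1.24  0.78] [ 0.49083553 -0.39184466  0.14662376] [-3.13714188e+00  2.87830784e-03  5.72289018e-02]
1308 ((0.49128901958465576, -0.3939991295337677), (0.042978376150131226, 0.014965067617595196), 4.082548141479492) [-0.12239464 -0.40017593  0.        ]
1 / 1 s [0.001, 0.009, 0.265] t [-0.0004, 0.0002, 0.0003] rows 3
```

Emit:
play_rows:
  motion:
    - [[0.001,0.009,0.12,0,0,0,1],[0.001,0.009,0.22,0,0,0,1],[0.001,0.009,0.265,-0.0004,0.0002,0,1],[0.001,0.009,0.265,-0.0004,0.0002,0,0],[0.001,0.009,0.265,-0.0004,0.0002,0,-1],[0.001,0.009,0.265,-0.0004,0.0002,0,-1],[0.001,0.009,0.265,-0.0004,0.0002,0,-1],[0.001,0.009,0.265,-0.0004,0.0002,0,-1],[0.001,0.009,0.265,-0.0004,0.0002,0,-1],[0.001,0.009,0.265,-0.0004,0.0002,0,-1]]

```text
time_s: 56.45
ee_pos: [0.4908, -0.396, 0.0825]
eef_rot: [3.139, 0.001, 0.055]
force: [-0.2, -0.1, 0.6]
grip_width: 0.0414
grip_force: 0.0
```

Emit:
play_rows:
  motion:
    - [[0,0,0,0,0,0,-1],[0,0,0,0,0,0,-1],[0,0,0,0,0,0,-1],[0,0,0,0,0,0,-1]]

```text
time_s: 56.85
ee_pos: [0.4908, -0.3945, 0.0823]
eef_rot: [-3.141, 0.002, 0.055]
force: [-2.8, 10.1, 4.9]
grip_width: 0.016
grip_force: 35.0
```

```bash
python3 - <<'E'
from g import *
o=get_obs();print(o["time_s"],o["grip_width"],o["grip_force"],R.from_euler('z',-YW).apply(o["ee_pos"]-O))
plan(o["ee_pos"]+R.from_euler('z',YW).apply([0,.239,0]),down(-np.pi/2+YW))
E
```

```text
56.85 0.016023353134985697 35.00054508447647 [-0.12295673 -0.40062196  0.08227685]
1 / 1 s [0.0, -0.956, 0.001] t [-0.0001, 0.0004, 0.0] rows 6
```

Emit:
play_rows:
  motion:
    - [[0,-0.06,0,0,0,0,-1],[0,-0.16,0,0,0,0,-1],[0,-0.27,0,0,0,0,-1],[0,-0.38,0,0,0,0,-1],[0,-0.49,0,0,0,0,-1],[0,-0.6,0,0,0,0,-1],[0,-0.71,0,0,0,0,-1],[0,-0.8,0,0,0,0,-1],[0,-0.87,0,0,0,0,-1],[0,-0.91,0,0,0,0,-1]]

```text
time_s: 57.85
ee_pos: [0.4781, -0.168, 0.0822]
eef_rot: [3.139, 0.002, 0.055]
force: [-4.8, -3.1, 6.3]
grip_width: 0.0159
grip_force: 35.0
```

Emit:
play_rows:
  motion:
    - [[0,-0.012,0,0,0,0,-1],[0,-0.022,0,0,0,0,-1],[0,-0.032,0,0,0,0,-1],[0,-0.042,0,0,0,0,-1],[0,-0.05,0,0,0,0,-1],[0,-0.056,0,0,0,0,-1],[0,-0.062,0,0,0,0,-1],[0,-0.062,0,0,0,0,-1]]

```text
time_s: 58.65
ee_pos: [0.4774, -0.1547, 0.0822]
eef_rot: [3.137, 0.001, 0.055]
force: [-4.9, -13.5, 3.3]
grip_width: 0.0159
grip_force: 35.0
```

```bash
python3 - <<'E'
from g import *
o=get_obs();print(o["time_s"],o["grip_width"],o["force"],R.from_euler('z',-YW).apply(o["ee_pos"]-O))
E
```

```text
58.65 0.015881939108485735 [ -4.92547187 -13.50264507   3.28505673] [-0.12311477 -0.1604664   0.08221949]
```

Emit:
play_rows:
  motion:
    - [[0,-0.004,0,0,0,0,-1],[0,-0.008,0,0,0,0,-1],[0,-0.012,0,0,0,0,-1],[0,-0.012,0,0,0,0,-1]]

```text
time_s: 59.05
ee_pos: [0.4775, -0.1545, 0.0822]
eef_rot: [3.132, 0.0, 0.054]
force: [-3.1, -37.9, -4.6]
grip_width: 0.0158
grip_force: 35.0
```

Emit:
play_rows:
  motion:
    - [[0,0,0,0,0,0,0],[0,0,0,0,0,0,0.3],[0,0,0,0,0,0,0.3],[0,0,0,0,0,0,0.3],[0,0,-0.15,0,0,0,0.3],[0,0,-0.3,0,0,0,0.3],[0,0,-0.5,0,0,0,0.3],[0,0,-0.7,0,0,0,0.3],[0,0,-0.7,0,0,0,0.3]]

```text
time_s: 59.95
ee_pos: [0.4793, -0.1503, 0.2633]
eef_rot: [3.135, -0.008, 0.055]
force: [0.3, -0.6, -0.2]
grip_width: 0.0611
grip_force: 0.0
```

Emit:
play_rows:
  motion:
    - [[-0.3,0.2,0,0,0,0,1],[-0.5,0.4,0,0,0,0,1],[-0.5,0.6,0,0,0,0,1],[-0.5,0.6,0,0,0,0,1],[-0.5,0.6,0,0,0,0,1],[-0.5,0.6,0,0,0,0,1]]

```text
time_s: 60.55
ee_pos: [0.3606, -0.3069, 0.2568]
eef_rot: [3.14, 0.002, 0.053]
force: [0.8, 0.3, -0.6]
grip_width: 0.0937
grip_force: 0.0
```

```bash
python3 - <<'E'
from g import *
from station import camera
o=get_obs();print(o["time_s"],o["ee_pos"],o["force"].round(1))
c=camera("top");cv2.imwrite("pics/t4.png",cv2.resize(c["frame"][60:310,60:460,::-1],None,fx=2,fy=2));j=jars(c);print({k:[x[2] for x in v] for k,v in j.items()})
P=cloud(c);h=cv2.cvtColor(c["frame"],cv2.COLOR_RGB2HSV)
m=(h[...,0]>4)&(h[...,0]<16)&(h[...,1]>180)&(P[...,2]>.09)&(P[...,2]<.102);print(R.from_euler('z',-YW).apply(np.median(P[m],0)-O))
E
```

```text
60.55 [ 0.36055564 -0.30691517  0.25675777] [ 0.8  0.3 -0.6]
{'red': [[0.6454, -0.0352, 0.0912]], 'green': [[0.8903, 0.5052, 0.0688], [0.8897, 0.5375, 0.0693], [0.6358, 0.0649, 0.0899]], 'blue': [[0.8606, 0.5802, 0.09], [0.5468, 0.0081, 0.0911]]}
[-0.12085153 -0.15928478  0.09617172]
```

View pics/t4.png

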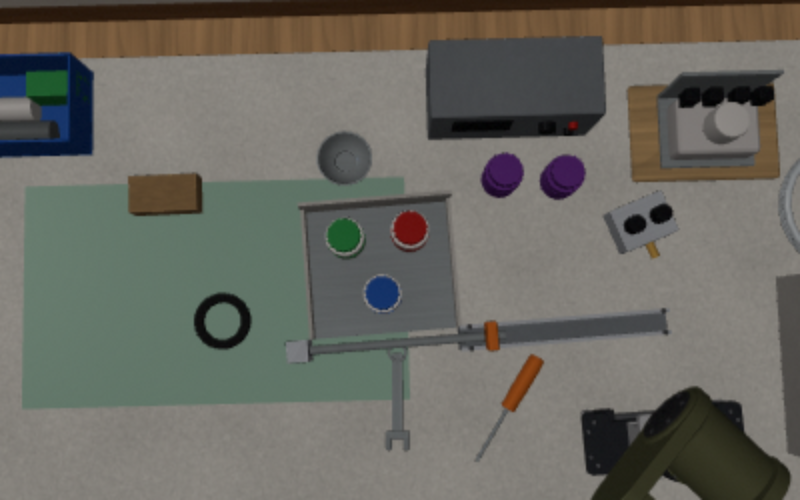

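The last picture shows red (409,230), green (345,236) and blue (382,293) standing in the bay. The bar is home in the keeper at (298,350), and everything else is where it was. Handing in.

```bash
python3 -c "
from station import workorder
print(workorder.hand_in())"
```

```text
the job is handed in; nothing more can be done
None
```

The job is handed in (no verdict came back): the red, green and blue jars were each held upside down for over three seconds and now stand upright in the bay, the bar is home in its keeper, and the yellow jar was absent.

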